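# Pile the cover plates and hold the case lid open

### The job

Stack the two brass cover plates that lie on the bench squarely, edges flush, on the plate that lies on the wooden block, and let go of the pile. Then raise the lid of the grey parts case and hold it open at 60 degrees from shut, so that I can lift the pile in; the lid falls shut by itself, so finish while still holding it there, with the pile and everything else on the bench left as it is.

Things in the scene. Friction and masses are not known exactly. Their poses are not given: they have to be found in the camera images.
- plate_a_center (a point): identical flat rectangular brass cover plate, 50 mm along its x, 80 mm along its y, 16 mm thick, about 0.5 kg, four small dark bolt marks near the corners of its faces; the point is its centre, 8 mm above its underside. Starts flat on the bench, to the robot's right, at one of two places; either may go on first.
- plate_b_center (a point): identical flat rectangular brass cover plate, 50 mm along its x, 80 mm along its y, 16 mm thick, about 0.5 kg, four small dark bolt marks near the corners of its faces; the point is its centre, 8 mm above its underside. Starts flat on the bench, to the robot's right, at the other of the two places.
- plate_base_center (a point): identical flat rectangular brass cover plate, 50 mm along its x, 80 mm along its y, 16 mm thick, about 0.5 kg, four small dark bolt marks near the corners of its faces; the point is its centre, 8 mm above its underside. Starts flat on the wooden block; it stays there as the foot of the pile. It is loose, so do not push it.
- block: fixed wooden block, 70 mm (its x) by 100 mm (its y) by 22 mm high; origin at the centre of its underside on the bench.
- case: fixed grey parts case, open box of 200 mm (its x) by 220 mm (its y) by 100 mm high, empty, with a flat hinged lid of bare aluminium; origin at the centre of its underside. Its front looks along its -x (roughly to the robot), the hinge runs along its y on top of the rear (+x) wall.
- lid (a joint): angle of the lid in rad: 0 shut (level), grows as the front edge rises, 1.047 is 60 degrees, stop at 1.75. Free hinge, no spring or catch: the lid (200 x 220 x 5 mm, 0.45 to 0.8 kg) falls shut when released below about 85 degrees.
- lid_hinge (a point): point on the hinge axis, at its middle, 100 mm above the bench and 100 mm behind the case's centre; it turns with the lid (x from the front edge to the hinge, y along the hinge, z out of the lid's top).
- lid_handle (a point): middle of the lid's steel bow handle: a round bar 12 mm thick, its centre line 70 mm long (82 mm over all) along the hinge's direction, on a post of the same thickness at each end. In the lid's frame it lies 170 mm in front of the hinge axis and 40 mm above it (35 mm above the lid's top face, clear space under the bar 29 mm); 140 mm above the bench when shut. The bar is round and may turn in the fingers as the lid rises.
- bushing: bystander, loose: upright brass bush, 38 mm across, 28 mm high; origin under its centre.
- gland: bystander, loose: brass gland, round foot 52 mm across with a narrower neck, 32 mm high; origin under its centre.
- spanner: bystander, loose: steel spanner 170 mm long lying along its x; origin near its middle on the bench.
- tin: bystander, loose: upright tin 66 mm across, 90 mm high; origin under its centre.
- brush: bystander, loose: brush 160 mm long lying along its x; origin near its middle on the bench.
- valve: bystander, fixed: brass valve body with flanges on two wooden bars, 110 x 180 mm, 147 mm high, beyond the block; origin under its centre.
Things that resemble listed ones, but are neither listed nor needed, are in the scene too. What is shaped like the part that bears plate_base_center but green or purple is not meant.

How it is judged:
By the outcome, as a careful person would: the job done as asked, in the order asked, and still so for the second after the job is handed in, while the arm keeps its last pose, push and grip.
It also fails if it takes over 67 s, if anything falls off the work surface, if the arm or the gripper's body presses on something with over 40 N, if the wrist force passes 120 N, or if a joint passes its speed limit or range.

### The arm

A 6-joint arm with a two-finger parallel gripper is mounted at the origin on the work surface. World frame = base frame: x ahead of the robot, y to its left, z up, the work surface at z = 0. Lengths are in m, angles in rad, forces in N, time in s.
With the tool pointing down it reaches from about 0.35 to 0.975 m from the base axis. Payload 4.9 kg.
Tool frame: the origin (TCP) lies at the very end of the fingers, on their centre line; the grasp point (between the pads) lies 19 mm behind it (manip.tcp_to_grasp is the distance from the TCP to the grasp point, in m); z points along the fingers, y is the direction in which the jaws open and shut (so a half turn about z gives the same grasp; the last joint's range is limited). The gripper opens to 85 mm and grips with 20 to 120 N. Pads are 22 mm wide; open, the fingers measure 114 mm over their backs; the gripper's body (76 mm by 85 mm) begins 54 mm behind the grasp point. The pads swing forward as they close: fully open they stand 13 mm farther back than shut.
Start: joints at [-1.297, 0.053, 1.613, -0, 1.476, -0.119], TCP at [0.239, -0.577, 0.231] pointing down, gripper open.
Joint ranges: [-3.01, 3.01], [-1.01, 2.22], [0.06, 2.58], [-1.02, 4.17], [0.09, 2.62], [-3.14, 3.14]. Speed limits (rad/s): [2.57, 2.57, 3.14, 3.14, 3.14, 3.14].

### API

Orientations are given as a unit quaternion [w, x, y, z].
In Python, from plant import sensors, cams, job, finder, manip gives the robot as it stands.
- The arm moves only by the shell command python3 -m pendant 'ROWS'. ROWS is JSON, a list of rows, each an object of numbers: "wx", "wy", "wz": the turn, a rotation vector about the tool's x, y, z in degrees; "dx", "dy", "dz": the shift along the tool's x, y, z in m; "hand": the gripper's target within -1 to 1 (fully open at 1, half-way at 0, shut at -1). A call has 1 to 20 rows; each row is the pose to reach, as a shift and turn from the pose commanded when the call began, along the tool's axes at that moment; what a row does not reach only later rows make up. A row lasts 1/12 s, in which the tool goes at most 41.7 mm and 7.16 degrees, less where a joint would pass 70% of its speed; a pose out of reach is approached as far as the arm can. A call with a gripper value outside its range is refused whole. The fingers move at their own pace and stop on an object; the grip force is fixed at half the most. Time passes only in rows, so rows that repeat a pose let the fingers close. It gives the time, the measured TCP pose, the force and the opening at its end, in the units of the state.
- sensors.state(): the state, without advancing time (a new reading comes with each control period).
- cams.grab_frame(name): name is "side" or "top"; returns (picture, depth): 400x640x3 uint8, red, green, blue; 400x640 float32, m along the optical axis (not along the pixel's ray), 0 where there is no reading.
- cams.calibration(name): a dict with "fov_y" (degrees; the focal length in pixels is half the picture's height over the tangent of half this angle, whatever the lens; pixels are square), "cx", "cy" (the principal point, pixels), "pose" (4x4, takes a point from camera to world coordinates). Camera axes: x right, y down, z forward; pixel columns grow to the right and rows downward; lengths in m; the calibration is good to about 2 mm. A picture is of the moment at which its call begins. calibration takes no time and is no camera call.
- job.job_done(): hands the job in, once; it reports no verdict.
Trained networks look in the newest picture that a camera, given by its name, has taken for a name from the list of things; names that differ only in an ending like _2 or _b are one class to them, and where a whole thing is asked for, a point or a joint stands for the part that bears it (a point fixed in the world has none). Each returns a list of dicts, best first, with "score" (0 to 1); they miss things now and then, are a little off and sometimes report something else, mostly with a low value. They report only what shows in the picture. A call takes as long as a camera call. They do not tell look-alikes from the thing itself.
- finder.look_for(camera, thing): "position" ([x, y, z] in m, in world coordinates, good to about 4 mm: the middle of the surface that is visible of it).
The state is a dict: "time": time; "joint_pos": joint angles; "joint_vel": joint speeds; "joint_efforts": joint torques, N m; "tool_pos": TCP position; "tool_rot": TCP orientation; "contact_force": force on the tool from outside, world axes, zero at the start; "ft_torque": the same for the moment, N m; "gripper_width": opening from 0.0 (shut) to 1.0 (fully open).
Only numpy, scipy, OpenCV 4.12 (cv2) and the standard library are available. Lean on these libraries where they do the work, as an engineer would, in place of code of your own. Each camera call takes 0.05 s, during which the arm holds its last target. There are 200 camera calls.

## Working session

There is one attempt and no reset: what is moved stays moved. The work goes in short steps, Python scripts to look and compute and a shell command to move; the robot and the scene stay as the last step left them, time stands still between calls to the robot, and variables do not carry over. Pictures are saved under pics/ and viewed, about 8 in all and at most 12, crops included, and the job is handed in when it is done.

```bash
ls; mkdir -p pics; cat > h.py <<'E'
import numpy as np, cv2
from plant import sensors, cams, job, finder, manip
from scipy.spatial.transform import Rotation as R
def K(n):
    c=cams.calibration(n); f=200/np.tan(np.radians(c["fov_y"])/2); return f,c["cx"],c["cy"],np.array(c["pose"])
def cloud(n,d):
    f,cx,cy,T=K(n); v,u=np.mgrid[0:400,0:640]; P=np.stack([(u-cx)/f*d,(v-cy)/f*d,d],-1)
    return P@T[:3,:3].T+T[:3,3]
def proj(n,p):
    f,cx,cy,T=K(n); q=T[:3,:3].T@(np.array(p)-T[:3,3]); return (f*q[0]/q[2]+cx,f*q[1]/q[2]+cy)
def tool():
    s=sensors.state(); q=np.array(s["tool_rot"]); return np.array(s["tool_pos"]),R.from_quat(q[[1,2,3,0]]),s
E
python3 - <<'E'
from h import *
ims=[]
for n in ("top","side"):
    im,d=cams.grab_frame(n); np.savez(f"pics/{n}0.npz",im=im,d=d); cv2.imwrite(f"pics/{n}0.png",im[:,:,::-1])
    print(n,K(n)[0],K(n)[3].round(3).tolist())
    for t in ("plate_a_center","plate_base_center","block","lid_handle","case","lid"):
        try:
            for r in finder.look_for(n,t)[:6]: print(t,np.round(r["position"],3),round(r["score"],2),np.round(proj(n,r["position"])))
        except Exception as e: print(t,e)
p,r,s=tool(); print(s, r.as_matrix().round(3), manip.tcp_to_grasp)
E
```

```text
pics
top 454.34747786777 [[-0.025, -0.995, 0.1, 0.35], [-1.0, 0.024, -0.009, 0.01], [0.006, -0.1, -0.995, 1.569], [0.0, 0.0, 0.0, 1.0]]
plate_a_center [ 0.604 -0.257  0.014] 0.71 [391. 165.]
plate_base_center [ 0.219 -0.26   0.016] 0.91 [397. 277.]
plate_base_center [ 0.436 -0.102  0.038] 0.76 [348. 214.]
plate_base_center [ 0.584 -0.107  0.02 ] 0.7 [348. 171.]
plate_base_center [ 0.319 -0.16   0.019] 0.61 [366. 248.]
plate_base_center [ 0.322 -0.34   0.017] 0.58 [419. 246.]
block [ 0.46  -0.099  0.022] 0.62 [347. 207.]
lid_handle [0.647 0.224 0.106] 0.68 [248. 151.]
case [0.641 0.213 0.104] 0.94 [251. 152.]
lid [0.649 0.215 0.104] 0.57 [251. 150.]
side 488.7211534260881 [[-0.786, -0.346, 0.512, -0.161], [-0.618, 0.423, -0.663, 0.873], [0.014, -0.837, -0.546, 0.835], [0.0, 0.0, 0.0, 1.0]]
plate_a_center [ 0.598 -0.245  0.019] 0.84 [344. 189.]
plate_a_center [0.642 0.232 0.106] 0.69 [221. 229.]
plate_base_center [ 0.437 -0.093  0.04 ] 0.77 [359. 223.]
block [ 0.424 -0.058  0.018] 0.89 [356. 237.]
block [0.409 0.069 0.021] 0.38 [333. 261.]
lid_handle [0.636 0.238 0.101] 0.88 [221. 233.
[... 162 characters left out ...]
84593e+00,  7.91689586e-06,
        1.47604728e+00, -1.18970175e-01]), 'joint_vel': array([-0.00047259, -0.00032366,  0.00076161,  0.00079219,  0.00183048,
        0.00041762]), 'joint_efforts': array([-1.19540706e-03, -3.93558490e+01, -3.70369184e+01, -1.53995888e-04,
        4.85076507e-04, -1.20020132e-06]), 'tool_pos': array([ 0.2392206 , -0.57739788,  0.23136119]), 'tool_rot': array([1.97271512e-05, 9.80780957e-01, 1.95112055e-01, 5.48251008e-06]), 'contact_force': array([-0.4320595 ,  0.77598749,  0.12944171]), 'ft_torque': array([ 0.01860301,  0.00535956, -0.04947312]), 'gripper_width': 0.9973167894760603} [[ 0.924  0.383  0.   ]
 [ 0.383 -0.924 -0.   ]
 [ 0.     0.    -1.   ]] 0.0187
```

```bash
python3 - <<'E'
import cv2
t=cv2.imread("pics/top0.png"); s=cv2.imread("pics/side0.png")
cv2.imwrite("pics/t0c.png",cv2.resize(t[110:310,190:456],None,fx=3,fy=3,interpolation=cv2.INTER_CUBIC))
E
```

```text
(no output)
```

View pics/t0c.png

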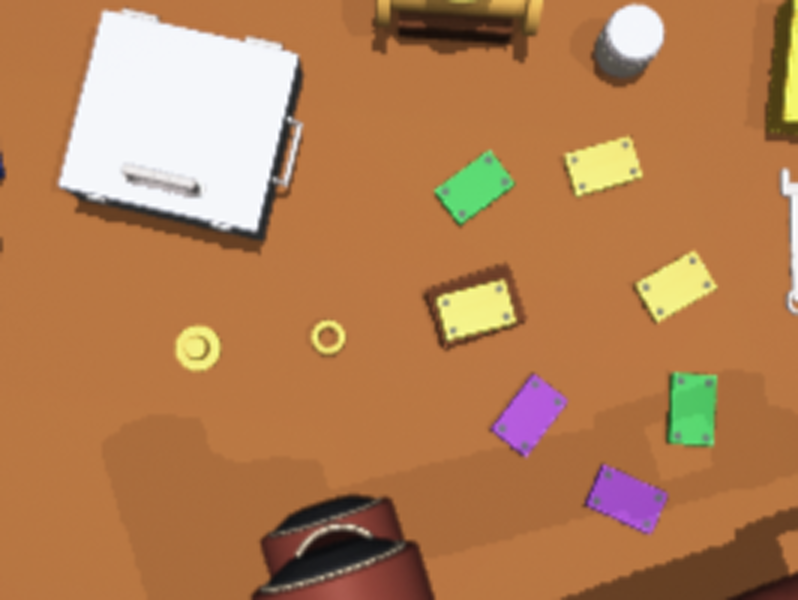

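View pics/side0.png

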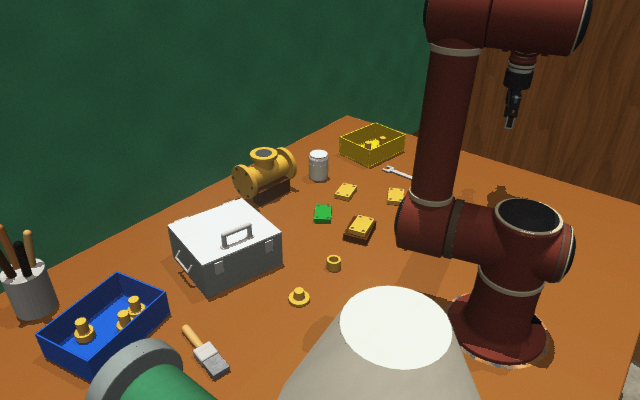

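The two pictures show three brass plates. In the top crop, two lie on the bench at (603,165) and (675,286), and one is on the wooden block at (475,309). The green plates at (475,187) and (692,408) and the purple ones at (530,415) and (627,498) are decoys. The lid handle is at (160,178); the one at (290,155) is the case's side handle. I'll now fit the known plate box to its silhouette in both cameras.

```bash
cat > fit.py <<'E'
from h import *
from scipy.optimize import minimize
from scipy.spatial import ConvexHull
S=8
def corners(x,y,yaw,z0,h=.016,a=.05,b=.08):
    c,s=np.cos(yaw),np.sin(yaw); return np.array([[x+c*u*a/2-s*v*b/2,y+s*u*a/2+c*v*b/2,z] for u in(-1,1) for v in(-1,1) for z in(z0,z0+h)])
def soft(im):  # brass-ness 0..1 : saturated yellow against bench
    hsv=cv2.cvtColor(im,cv2.COLOR_RGB2HSV).astype(float)
    return np.clip((hsv[...,0]-17)/6,0,1)*(hsv[...,0]<36)*(hsv[...,2]>60)
def fit(n,im,x,y,z0,yaw,h=.016,pad=14):
    w=soft(im); u,v=map(int,proj(n,[x,y,z0])); sl=np.s_[v-pad-6:v+pad+6,u-pad-6:u+pad+6]; o=np.array([u-pad-6,v-pad-6]); W=w[sl]
    def render(p):
        q=np.array([proj(n,c) for c in corners(*p,z0,h)]); hull=q[ConvexHull(q).vertices]-o
        m=np.zeros((W.shape[0]*S,W.shape[1]*S),np.uint8); cv2.fillConvexPoly(m,np.round((hull+.5)*S*16).astype(np.int32)-8,255,shift=4)
        return cv2.resize(m,W.shape[::-1],interpolation=cv2.INTER_AREA)/255.
    f=lambda p:((render(p)-W)**2).sum()
    best=None
    for y0 in (yaw if np.ndim(yaw) else [yaw]):
        r=minimize(f,[x,y,y0],method="Nelder-Mead",options=dict(initial_simplex=np.array([[x,y,y0],[x+.01,y,y0],[x,y+.01,y0],[x,y,y0+.15]]),xatol=1e-5,fatol=1e-4))
        if best is None or r.fun<best.fun: best=r
    return best.x,best.fun,W.sum()
E
python3 - <<'E'
from fit import *
for n in("top","side"):
    im=np.load(f"pics/{n}0.npz")["im"]
    P=cloud(n,np.load(f"pics/{n}0.npz")["d"])
    for nm,x,y,z in(("A",.604,-.25,0),("B",.455,-.326,0),("base",.437,-.098,.022)):
        p,f,s=fit(n,im,x,y,z,np.arange(0,3.1,.4)); u,v=map(int,np.round(proj(n,[p[0],p[1],z+.016])))
        print(n,nm,p[:2].round(4),np.degrees(p[2]).round(1),round(f,1),round(s),"z",P[v-2:v+3,u-2:u+3,2].mean().round(4))
# case: cloud from both
    d=P
    m=(P[...,2]>.09)&(P[...,2]<.115)&(abs(P[...,0]-.64)<.17)&(abs(P[...,1]-.22)<.17)
    q=P[m]; r=cv2.minAreaRect(q[:,:2].astype(np.float32)*1000); print(n,"lid",r,q[:,2].mean())
    m=(P[...,2]>.122)&(P[...,2]<.16)&(abs(P[...,0]-.6)<.1)&(abs(P[...,1]-.22)<.1)
    q=P[m]; print(n,"handle",m.sum(), q.mean(0), cv2.minAreaRect(q[:,:2].astype(np.float32)*1000) if len(q)>2 else 0)
E
```

```text
Traceback (most recent call last):
  File "fit.py", line 19, in fit
    r=minimize(f,[x,y,y0],method="Nelder-Mead",options=dict(initial_simplex=np.array([[x,y,y0],[x+.01,y,y0],[x,y+.01,y0],[x,y,y0+.15]]),xatol=1e-5,fatol=1e-4))
  File "fit.py", line 16, in <lambda>
    f=lambda p:((render(p)-W)**2).sum()
                 ~~~~~~^^^
  File "fit.py", line 13, in render
    q=np.array([proj(n,c) for c in corners(*p,z0,h)]); hull=q[ConvexHull(q).vertices]-o
                ~~~~^^^^^
  File "h.py", line 10, in proj
    f,cx,cy,T=K(n); q=T[:3,:3].T@(np.array(p)-T[:3,3]); return (f*q[0]/q[2]+cx,f*q[1]/q[2]+cy)
              ~^^^
  File "h.py", line 5, in K
    c=cams.calibration(n); f=200/np.tan(np.radians(c["fov_y"])/2); return f,c["cx"],c["cy"],np.array(c["pose"])
ValueError: time passes only in moves, steps and waits
```

```bash
sed -i 's/^def K/import functools\n@functools.cache\ndef K/' h.py
cat > m1.py <<'E'
from fit import *
for n in("top","side"):
    im=np.load(f"pics/{n}0.npz")["im"]
    P=cloud(n,np.load(f"pics/{n}0.npz")["d"])
    for nm,x,y,z in(("A",.604,-.25,0),("B",.455,-.326,0),("base",.437,-.098,.022)):
        p,f,s=fit(n,im,x,y,z,np.arange(0,3.1,.4)); u,v=map(int,np.round(proj(n,[p[0],p[1],z+.016])))
        print(n,nm,p[:2].round(4),np.degrees(p[2]).round(1),round(f,1),round(s),"z",P[v-2:v+3,u-2:u+3,2].mean().round(4))
    m=(P[...,2]>.09)&(P[...,2]<.115)&(abs(P[...,0]-.64)<.17)&(abs(P[...,1]-.22)<.17)
    q=P[m]; r=cv2.minAreaRect(q[:,:2].astype(np.float32)*1000); print(n,"lid",r,q[:,2].mean())
    m=(P[...,2]>.122)&(P[...,2]<.16)&(abs(P[...,0]-.6)<.1)&(abs(P[...,1]-.22)<.1)
    q=P[m]; print(n,"handle",m.sum(), q.mean(0), cv2.minAreaRect(q[:,:2].astype(np.float32)*1000) if len(q)>2 else 0)
E
python3 m1.py
```

```text
top A [ 0.6035 -0.2561] 14.7 3.7 353 z 0.0156
top B [ 0.4623 -0.334 ] 28.0 3.8 358 z 0.0157
top base [ 0.4392 -0.1014] 13.5 7.8 382 z 0.0377
top lid ((652.9735107421875, 219.1094512939453), (221.32626342773438, 212.8837890625), 75.86859130859375) 0.10480048804707323
top handle 100 [0.58232847 0.2348852  0.14340812] ((582.8753051757812, 236.53477478027344), (80.39924621582031, 12.779831886291504), 76.10515594482422)
side A [ 0.5994 -0.2539] 198.0 64.6 225 z 0.0138
side B [ 0.4576 -0.3314] 28.0 57.1 214 z 0.014
side base [ 0.4363 -0.1007] 16.5 68.1 296 z 0.0358
side lid ((648.5841674804688, 219.88143920898438), (223.56617736816406, 217.32504272460938), 75.83197784423828) 0.10201646845559278
side handle 195 [0.57766813 0.24154716 0.13795261] ((579.6509399414062, 238.60360717773438), (82.07849884033203, 16.89471435546875), 77.0462646484375)
```

```bash
cat >> fit.py <<'E'
def go(x,y,z,jaw=None,tilt=0):
    """print shift/turn in tool axes to reach TCP world (x,y,z) with jaw (tool y) at yaw deg"""
    p,r,s=tool(); d=r.inv().apply(np.array([x,y,z])-p)
    a=np.radians(jaw); Y=np.array([np.cos(a),np.sin(a),0]); Z=np.array([0,0,-1.]); M=R.from_matrix(np.stack([np.cross(Y,Z),Y,Z],1))
    w=(r.inv()*M).as_rotvec(degrees=True); print("d",d.round(4),"w",w.round(2),"tcp",p.round(4),"t",s["time"],"grip",round(s["gripper_width"],3))
E
python3 - <<'E'
from fit import *
im=np.load("pics/side0.npz")["im"]
for nm,x,y,z,w in(("A",.6,-.254,.016,.26),("B",.458,-.331,.016,.49),("base",.437,-.1,.038,.24)):
    print(nm,fit("side",im,x,y,z,w,h=1e-4))
go(.602,-.255,.09,14.7)
E
```

```text
A (array([ 0.59615552, -0.25074938,  0.27162701]), np.float64(20.89676278354479), np.float64(223.66666666666669))
B (array([ 0.45607283, -0.32790173,  0.48190811]), np.float64(28.577577854671283), np.float64(230.33333333333331))
base (array([ 0.43352162, -0.09753279,  0.23536901]), np.float64(11.550246059207996), np.float64(295.5))
d [ 0.4585 -0.159   0.1414] w [  0.    0.  -82.2] tcp [ 0.2392 -0.5774  0.2314] t 0.7 grip 0.997
```

```bash
python3 - <<'E'
import cv2,numpy as np
from fit import *
t=cv2.imread("pics/top0.png")
big=cv2.resize(t[150:230,320:430],None,fx=7,fy=7,interpolation=cv2.INTER_CUBIC)
for x,y,w,z in((.6035,-.2561,14.7,0),(.4623,-.334,28,0),(.4392,-.1014,13.5,.022)):
    q=np.array([proj("top",c) for c in corners(x,y,np.radians(w),z)[1::2]])[[0,1,3,2]]
    cv2.polylines(big,[np.round((q-[320,150]+.5)*7).astype(np.int32)],True,(255,0,0),1)
cv2.imwrite("pics/c1.png",big)
E
```

```text
(no output)
```

View pics/c1.png

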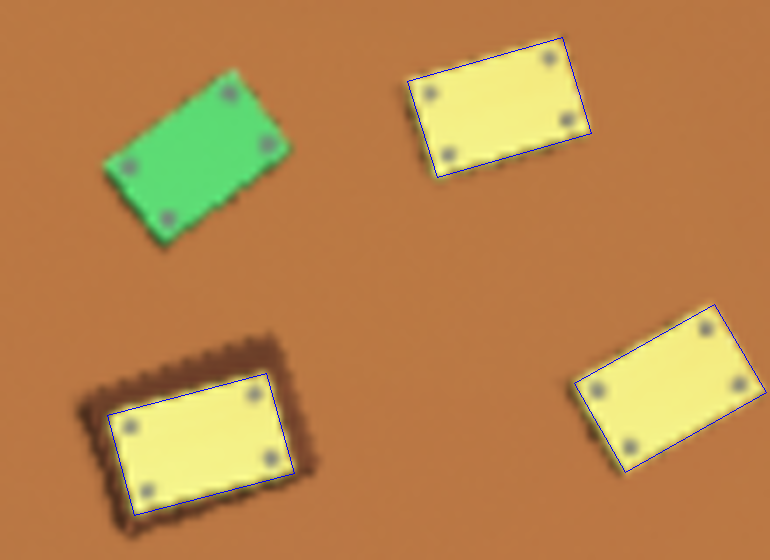

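The fitted outlines coincide with the top faces: A at (500,107), B at (670,390), and the base on the brown block at (200,445). The green plate at (198,157) is a decoy. Now I'll move above A.

```bash
python3 -m pendant '[{"dx":0.457,"dy":-0.161,"dz":0.141,"wz":-82.2,"hand":1},{"dx":0.457,"dy":-0.161,"dz":0.141,"wz":-82.2,"hand":1},{"dx":0.457,"dy":-0.161,"dz":0.141,"wz":-82.2,"hand":1},{"dx":0.457,"dy":-0.161,"dz":0.141,"wz":-82.2,"hand":1},{"dx":0.457,"dy":-0.161,"dz":0.141,"wz":-82.2,"hand":1},{"dx":0.457,"dy":-0.161,"dz":0.141,"wz":-82.2,"hand":1},{"dx":0.457,"dy":-0.161,"dz":0.141,"wz":-82.2,"hand":1},{"dx":0.457,"dy":-0.161,"dz":0.141,"wz":-82.2,"hand":1},{"dx":0.457,"dy":-0.161,"dz":0.141,"wz":-82.2,"hand":1},{"dx":0.457,"dy":-0.161,"dz":0.141,"wz":-82.2,"hand":1},{"dx":0.457,"dy":-0.161,"dz":0.141,"wz":-82.2,"hand":1},{"dx":0.457,"dy":-0.161,"dz":0.141,"wz":-82.2,"hand":1},{"dx":0.457,"dy":-0.161,"dz":0.141,"wz":-82.2,"hand":1},{"dx":0.457,"dy":-0.161,"dz":0.141,"wz":-82.2,"hand":1},{"dx":0.457,"dy":-0.161,"dz":0.141,"wz":-82.2,"hand":1},{"dx":0.457,"dy":-0.161,"dz":0.141,"wz":-82.2,"hand":1}]'
python3 -c "
from fit import *
go(.600,-.2535,.002,14.7)
im,d=cams.grab_frame('side');cv2.imwrite('pics/s1.png',cv2.resize(im[120:300,200:440,::-1],None,fx=3,fy=3))"
```

```text
d [ 0.4573 -0.1612  0.2294] w [  0.    0.  -82.2] tcp [ 0.2392 -0.5774  0.2314] t 0.7 grip 0.997invalid input
```

View pics/s1.png

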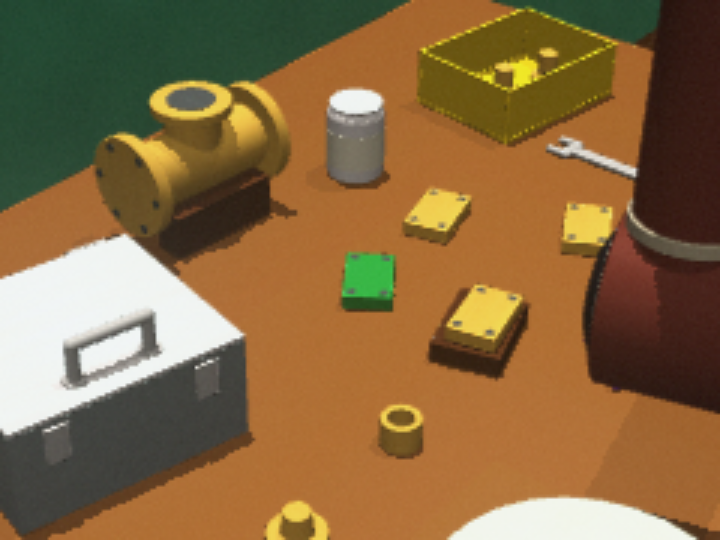

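The call was refused as "invalid input" and nothing moved. The picture still shows A at (437,213) and the base at (483,315), both free. A row may need every key, so I'll try a single full row.

```bash
python3 -m pendant '[{"wx":0,"wy":0,"wz":-7,"dx":0.03,"dy":-0.01,"dz":0,"hand":1}]'; python3 -c "
from fit import *
go(.600,-.2535,.09,14.7)"
```

```text
time: 0.83
tool_pos: [0.2604, -0.5589, 0.2313]
tool_rot: [0.001, 0.967, 0.253, -0.001]
contact_force: [0.3, -0.3, -0.6]
gripper_width: 1.002
d [ 0.446  -0.0999  0.1402] w [-6.000e-02  1.400e-01 -7.536e+01] tcp [ 0.2604 -0.5589  0.2313] t 0.8333 grip 1.002
```

```bash
python3 -m pendant '[{"wx":0,"wy":0,"wz":-75.2,"dx":0.4426,"dy":-0.0993,"dz":0.14,"hand":1},{"wx":0,"wy":0,"wz":-75.2,"dx":0.4426,"dy":-0.0993,"dz":0.14,"hand":1},{"wx":0,"wy":0,"wz":-75.2,"dx":0.4426,"dy":-0.0993,"dz":0.14,"hand":1},{"wx":0,"wy":0,"wz":-75.2,"dx":0.4426,"dy":-0.0993,"dz":0.14,"hand":1},{"wx":0,"wy":0,"wz":-75.2,"dx":0.4426,"dy":-0.0993,"dz":0.14,"hand":1},{"wx":0,"wy":0,"wz":-75.2,"dx":0.4426,"dy":-0.0993,"dz":0.14,"hand":1},{"wx":0,"wy":0,"wz":-75.2,"dx":0.4426,"dy":-0.0993,"dz":0.14,"hand":1},{"wx":0,"wy":0,"wz":-75.2,"dx":0.4426,"dy":-0.0993,"dz":0.14,"hand":1},{"wx":0,"wy":0,"wz":-75.2,"dx":0.4426,"dy":-0.0993,"dz":0.14,"hand":1},{"wx":0,"wy":0,"wz":-75.2,"dx":0.4426,"dy":-0.0993,"dz":0.14,"hand":1},{"wx":0,"wy":0,"wz":-75.2,"dx":0.4426,"dy":-0.0993,"dz":0.14,"hand":1},{"wx":0,"wy":0,"wz":-75.2,"dx":0.4426,"dy":-0.0993,"dz":0.14,"hand":1},{"wx":0,"wy":0,"wz":-75.2,"dx":0.4426,"dy":-0.0993,"dz":0.14,"hand":1},{"wx":0,"wy":0,"wz":-75.2,"dx":0.4426,"dy":-0.0993,"dz":0.14,"hand":1},{"wx":0,"wy":0,"wz":-75.2,"dx":0.4426,"dy":-0.0993,"dz":0.14,"hand":1},{"wx":0,"wy":0,"wz":-75.2,"dx":0.4426,"dy":-0.0993,"dz":0.14,"hand":1}]'
python3 -c "
from fit import *
go(.600,-.2535,.003,14.7)
im,d=cams.grab_frame('side');cv2.imwrite('pics/s2.png',cv2.resize(im[140:260,280:440,::-1],None,fx=4,fy=4))"
```

```text
time: 2.17
tool_pos: [0.5989, -0.2537, 0.0922]
tool_rot: [0.001, 0.612, 0.791, -0.0]
contact_force: [0.9, -0.5, 0.2]
gripper_width: 1.004
d [0.     0.001  0.0892] w [ 0.03  0.06 -0.11] tcp [ 0.5989 -0.2537  0.0922] t 2.1667 grip 1.004
```

View pics/s2.png

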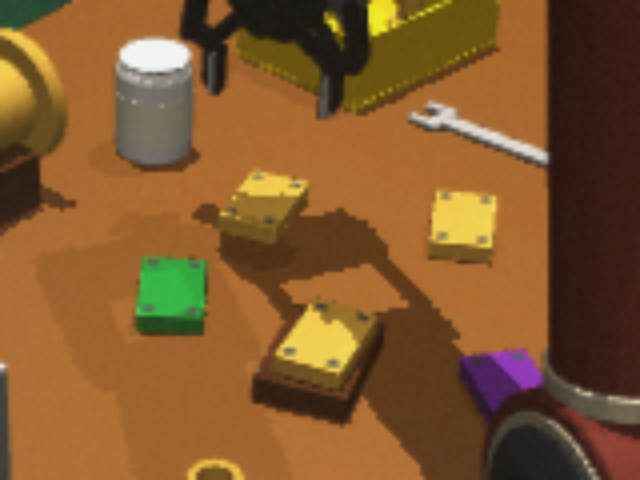

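The open jaws at (215,80) and (330,100) straddle A, which is at (265,205). Now I'll descend and grip.

```bash
python3 -m pendant '[{"wx":0,"wy":0,"wz":0,"dx":0,"dy":0,"dz":0.04,"hand":1},{"wx":0,"wy":0,"wz":0,"dx":0,"dy":0,"dz":0.07,"hand":1},{"wx":0,"wy":0,"wz":0,"dx":0,"dy":0,"dz":0.088,"hand":1},{"wx":0,"wy":0,"wz":0,"dx":0,"dy":0,"dz":0.088,"hand":1},{"wx":0,"wy":0,"wz":0,"dx":0,"dy":0,"dz":0.088,"hand":0},{"wx":0,"wy":0,"wz":0,"dx":0,"dy":0,"dz":0.088,"hand":-1},{"wx":0,"wy":0,"wz":0,"dx":0,"dy":0,"dz":0.088,"hand":-1},{"wx":0,"wy":0,"wz":0,"dx":0,"dy":0,"dz":0.088,"hand":-1},{"wx":0,"wy":0,"wz":0,"dx":0,"dy":0,"dz":0.088,"hand":-1},{"wx":0,"wy":0,"wz":0,"dx":0,"dy":0,"dz":0.088,"hand":-1},{"wx":0,"wy":0,"wz":0,"dx":0,"dy":0,"dz":0.088,"hand":-1},{"wx":0,"wy":0,"wz":0,"dx":0,"dy":0,"dz":0.088,"hand":-1}]'
python3 -c "
from fit import *
go(.4357,-.0988,.1,13.5)"
```

```text
time: 3.22
tool_pos: [0.6017, -0.2536, 0.0068]
tool_rot: [0.003, 0.611, 0.792, 0.0]
contact_force: [-0.7, 0.0, 6.6]
gripper_width: 0.559
d [ 0.1915 -0.1209 -0.0945] w [0.24 0.24 1.2 ] tcp [ 0.6017 -0.2536  0.0068] t 3.2167 grip 0.559
```

```bash
python3 -m pendant '[{"wx":0,"wy":0,"wz":0,"dx":0,"dy":0,"dz":-0.03,"hand":-1},{"wx":0,"wy":0,"wz":0,"dx":0,"dy":0,"dz":-0.07,"hand":-1},{"wx":0,"wy":0,"wz":1.2,"dx":0.03,"dy":-0.019,"dz":-0.095,"hand":-1},{"wx":0,"wy":0,"wz":1.2,"dx":0.06,"dy":-0.038,"dz":-0.095,"hand":-1},{"wx":0,"wy":0,"wz":1.2,"dx":0.09,"dy":-0.056,"dz":-0.095,"hand":-1},{"wx":0,"wy":0,"wz":1.2,"dx":0.12,"dy":-0.075,"dz":-0.095,"hand":-1},{"wx":0,"wy":0,"wz":1.2,"dx":0.15,"dy":-0.094,"dz":-0.095,"hand":-1},{"wx":0,"wy":0,"wz":1.2,"dx":0.175,"dy":-0.109,"dz":-0.095,"hand":-1},{"wx":0,"wy":0,"wz":1.2,"dx":0.1913,"dy":-0.1196,"dz":-0.095,"hand":-1},{"wx":0,"wy":0,"wz":1.2,"dx":0.1913,"dy":-0.1196,"dz":-0.095,"hand":-1},{"wx":0,"wy":0,"wz":1.2,"dx":0.1913,"dy":-0.1196,"dz":-0.095,"hand":-1},{"wx":0,"wy":0,"wz":1.2,"dx":0.1913,"dy":-0.1196,"dz":-0.095,"hand":-1}]'
python3 -c "
from fit import *
go(.4357,-.0988,.0448,13.5)
for n in('side','top'):
    im,d=cams.grab_frame(n);np.savez(f'pics/{n}3.npz',im=im,d=d)
    u,v=map(int,proj(n,[.436,-.1,.08]));cv2.imwrite(f'pics/{n}3.png',cv2.resize(im[v-40:v+40,u-50:u+50,::-1],None,fx=4,fy=4))
cv2.imwrite('pics/c3.png',np.hstack([cv2.imread('pics/side3.png'),cv2.imread('pics/top3.png')]))"
```

```text
time: 4.22
tool_pos: [0.4354, -0.0978, 0.0985]
tool_rot: [0.0, 0.619, 0.785, 0.0]
contact_force: [1.0, 0.1, -4.8]
gripper_width: 0.559
d [-0.001   0.      0.0537] w [0.04 0.04 0.01] tcp [ 0.4354 -0.0978  0.0985] t 4.2167 grip 0.559
```

View pics/c3.png

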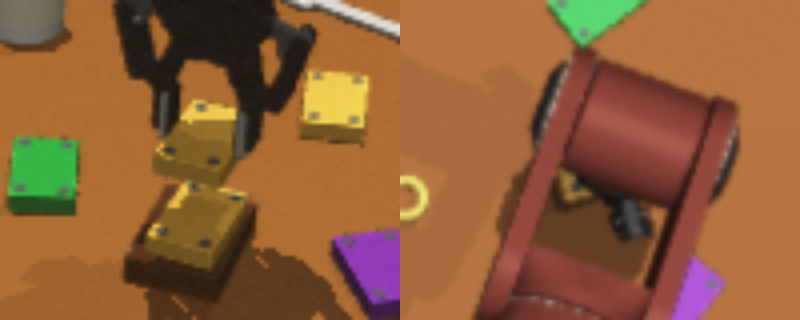

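The plate is held level in the jaws at (200,140), above the base at (195,225). I'll lower it slowly.

```bash
python3 -m pendant '[{"wx":0,"wy":0,"wz":0,"dx":-0.0005,"dy":0,"dz":0.025,"hand":-1},{"wx":0,"wy":0,"wz":0,"dx":-0.0005,"dy":0,"dz":0.043,"hand":-1},{"wx":0,"wy":0,"wz":0,"dx":-0.0005,"dy":0,"dz":0.05,"hand":-1},{"wx":0,"wy":0,"wz":0,"dx":-0.0005,"dy":0,"dz":0.052,"hand":-1},{"wx":0,"wy":0,"wz":0,"dx":-0.0005,"dy":0,"dz":0.053,"hand":-1},{"wx":0,"wy":0,"wz":0,"dx":-0.0005,"dy":0,"dz":0.053,"hand":-1}]'
python3 -c "
from fit import *
go(.4357,-.0988,.0448,13.5)"
```

```text
time: 4.82
tool_pos: [0.436, -0.0985, 0.046]
tool_rot: [0.001, 0.619, 0.785, 0.0]
contact_force: [-0.0, 1.1, -4.4]
gripper_width: 0.559
d [-0.0002 -0.0004  0.0012] w [ 0.05  0.04 -0.  ] tcp [ 0.436  -0.0985  0.046 ] t 4.8167 grip 0.559
```

```bash
python3 -m pendant '[{"wx":0,"wy":0,"wz":0,"dx":0,"dy":0,"dz":0.0007,"hand":-1},{"wx":0,"wy":0,"wz":0,"dx":0,"dy":0,"dz":0.0014,"hand":-1},{"wx":0,"wy":0,"wz":0,"dx":0,"dy":0,"dz":0.0014,"hand":-1}]'; python3 -m pendant '[{"wx":0,"wy":0,"wz":0,"dx":0,"dy":0,"dz":0.0007,"hand":-1},{"wx":0,"wy":0,"wz":0,"dx":0,"dy":0,"dz":0.0014,"hand":-1},{"wx":0,"wy":0,"wz":0,"dx":0,"dy":0,"dz":0.0014,"hand":-1}]'
```

```text
time: 5.07
tool_pos: [0.4361, -0.0984, 0.0449]
tool_rot: [0.001, 0.619, 0.785, 0.0]
contact_force: [-0.4, -0.3, -1.2]
gripper_width: 0.562
time: 5.32
tool_pos: [0.4362, -0.0984, 0.0448]
tool_rot: [0.0, 0.619, 0.785, 0.0]
contact_force: [-6.3, 2.1, 9.8]
gripper_width: 0.56
```

```bash
python3 -m pendant '[{"wx":0,"wy":0,"wz":0,"dx":0,"dy":0,"dz":-0.001,"hand":-0.2},{"wx":0,"wy":0,"wz":0,"dx":0,"dy":0,"dz":-0.001,"hand":0.5},{"wx":0,"wy":0,"wz":0,"dx":0,"dy":0,"dz":-0.001,"hand":1},{"wx":0,"wy":0,"wz":0,"dx":0,"dy":0,"dz":-0.001,"hand":1},{"wx":0,"wy":0,"wz":0,"dx":0,"dy":0,"dz":-0.001,"hand":1},{"wx":0,"wy":0,"wz":0,"dx":0,"dy":0,"dz":-0.001,"hand":1},{"wx":0,"wy":0,"wz":0,"dx":0,"dy":0,"dz":-0.03,"hand":1},{"wx":0,"wy":0,"wz":0,"dx":0,"dy":0,"dz":-0.065,"hand":1},{"wx":0,"wy":0,"wz":-7,"dx":-0.035,"dy":-0.005,"dz":-0.08,"hand":1},{"wx":0,"wy":0,"wz":-14.5,"dx":-0.07,"dy":-0.01,"dz":-0.08,"hand":1},{"wx":0,"wy":0,"wz":-14.5,"dx":-0.11,"dy":-0.015,"dz":-0.08,"hand":1},{"wx":0,"wy":0,"wz":-14.5,"dx":-0.15,"dy":-0.02,"dz":-0.08,"hand":1},{"wx":0,"wy":0,"wz":-14.5,"dx":-0.19,"dy":-0.026,"dz":-0.08,"hand":1},{"wx":0,"wy":0,"wz":-14.5,"dx":-0.225,"dy":-0.0316,"dz":-0.08,"hand":1},{"wx":0,"wy":0,"wz":-14.5,"dx":-0.2319,"dy":-0.0316,"dz":-0.08,"hand":1},{"wx":0,"wy":0,"wz":-14.5,"dx":-0.2319,"dy":-0.0316,"dz":-0.08,"hand":1},{"wx":0,"wy":0,"wz":-14.5,"dx":-0.2319,"dy":-0.0316,"dz":-0.08,"hand":1}]'
cat > chk.py <<'E'
from fit import *
import sys
k=sys.argv[1]; zt=float(sys.argv[2])  # underside of top plate
for n in('top','side'):
    im,d=cams.grab_frame(n);np.savez(f'pics/{n}{k}.npz',im=im,d=d)
    u,v=map(int,proj(n,[.437,-.1,zt]));cv2.imwrite(f'pics/{n}{k}.png',cv2.resize(im[v-35:v+35,u-40:u+40,::-1],None,fx=5,fy=5,interpolation=cv2.INTER_CUBIC))
    p,f,s=fit(n,im,.437,-.1,zt+.016,.235,h=1e-4); print(n,"top plate(face)",p[:2].round(4),np.degrees(p[2]).round(1),round(f,1),round(s))
    p,f,s=fit(n,im,.437,-.1,zt,.235); print(n,"top plate(box)",p[:2].round(4),np.degrees(p[2]).round(1),round(f,1),round(s))
    im0=np.load(f'pics/{n}0.npz')['im']
    p,f,s=fit(n,im0,.437,-.1,.038,.235,h=1e-4); print(n,"base0(face)",p[:2].round(4),np.degrees(p[2]).round(1),round(f,1),round(s))
cv2.imwrite(f'pics/c{k}.png',np.hstack([cv2.imread(f'pics/side{k}.png'),cv2.imread(f'pics/top{k}.png')]))
E
python3 chk.py 4 .038; python3 -c "
from fit import *
go(.4593,-.3315,.0058,28)"
```

```text
time: 6.73
tool_pos: [0.4585, -0.3305, 0.122]
tool_rot: [-0.001, 0.515, 0.857, 0.0]
contact_force: [-0.0, 0.6, -0.6]
gripper_width: 0.997
top top plate(face) [ 0.4371 -0.1002] 13.4 11.7 390
top top plate(box) [ 0.4374 -0.1006] 13.4 8.4 390
top base0(face) [ 0.4389 -0.101 ] 13.5 11.1 382
side top plate(face) [ 0.4315 -0.0962] 13.6 32.6 285
side top plate(box) [ 0.4327 -0.0974] 17.0 77.9 285
side base0(face) [ 0.4334 -0.0975] 13.2 11.5 296
d [-0.0023 -0.0003  0.1163] w [-0.01 -0.07  0.07] tcp [ 0.4585 -0.3294  0.1221] t 6.8333 grip 1.001
```

View pics/c4.png

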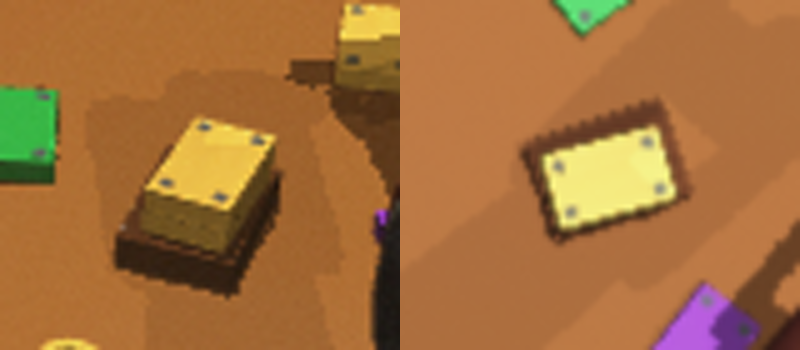

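From both cameras, A sits about 1.8 mm towards -x and 1 mm towards +y of where the base was seen. The picture shows it flat, with no yaw error, at (205,180). I'll regrip A, lift it slightly and shift it by (+1.8, -1.0) mm.

```bash
python3 -m pendant '[{"wx":0,"wy":0,"wz":7,"dx":0.035,"dy":0.014,"dz":0,"hand":1},{"wx":0,"wy":0,"wz":14.5,"dx":0.07,"dy":0.029,"dz":0,"hand":1},{"wx":0,"wy":0,"wz":14.5,"dx":0.105,"dy":0.043,"dz":0,"hand":1},{"wx":0,"wy":0,"wz":14.5,"dx":0.14,"dy":0.057,"dz":0,"hand":1},{"wx":0,"wy":0,"wz":14.5,"dx":0.175,"dy":0.072,"dz":0,"hand":1},{"wx":0,"wy":0,"wz":14.5,"dx":0.2,"dy":0.082,"dz":0,"hand":1},{"wx":0,"wy":0,"wz":14.5,"dx":0.2166,"dy":0.0886,"dz":0,"hand":1},{"wx":0,"wy":0,"wz":14.5,"dx":0.2166,"dy":0.0886,"dz":0.02,"hand":1},{"wx":0,"wy":0,"wz":14.5,"dx":0.2166,"dy":0.0886,"dz":0.03,"hand":1},{"wx":0,"wy":0,"wz":14.5,"dx":0.2166,"dy":0.0886,"dz":0.03,"hand":1},{"wx":0,"wy":0,"wz":14.5,"dx":0.2166,"dy":0.0886,"dz":0.03,"hand":1}]'
python3 -c "
from fit import *
go(.4361,-.0985,.048,13.5)"
```

```text
time: 7.75
tool_pos: [0.4343, -0.0975, 0.0917]
tool_rot: [-0.001, 0.619, 0.786, -0.0]
contact_force: [0.0, -0.3, 0.9]
gripper_width: 0.997
d [-0.0015  0.0016  0.0436] w [-0.1  -0.07  0.03] tcp [ 0.4343 -0.0975  0.0917] t 7.75 grip 0.997
```

```bash
python3 -m pendant '[{"wx":0,"wy":0,"wz":0,"dx":0,"dy":0,"dz":0.025,"hand":1},{"wx":0,"wy":0,"wz":0,"dx":0,"dy":0,"dz":0.04,"hand":1},{"wx":0,"wy":0,"wz":0,"dx":0,"dy":0,"dz":0.0436,"hand":1},{"wx":0,"wy":0,"wz":0,"dx":0,"dy":0,"dz":0.0436,"hand":1},{"wx":0,"wy":0,"wz":0,"dx":0,"dy":0,"dz":0.0436,"hand":1}]'
python3 -c "
from fit import *
go(.4361,-.0985,.048,13.5)"
```

```text
time: 8.17
tool_pos: [0.4358, -0.0986, 0.0498]
tool_rot: [0.0, 0.619, 0.785, 0.0]
contact_force: [0.9, -0.8, 0.1]
gripper_width: 1.0
d [0.     0.0003 0.0018] w [ 0.05  0.03 -0.03] tcp [ 0.4358 -0.0986  0.0498] t 8.1667 grip 1.0
```

```bash
python3 -m pendant '[{"wx":0,"wy":0,"wz":0,"dx":0,"dy":0.0002,"dz":0.0015,"hand":0.3},{"wx":0,"wy":0,"wz":0,"dx":0,"dy":0.0002,"dz":0.0015,"hand":0},{"wx":0,"wy":0,"wz":0,"dx":0,"dy":0.0002,"dz":0.0015,"hand":-1},{"wx":0,"wy":0,"wz":0,"dx":0,"dy":0.0002,"dz":0.0015,"hand":-1},{"wx":0,"wy":0,"wz":0,"dx":0,"dy":0.0002,"dz":0.0015,"hand":-1},{"wx":0,"wy":0,"wz":0,"dx":0,"dy":0.0002,"dz":0.0015,"hand":-1},{"wx":0,"wy":0,"wz":0,"dx":0,"dy":0.0002,"dz":0.0015,"hand":-1}]'
python3 -m pendant '[{"wx":0,"wy":0,"wz":0,"dx":0,"dy":0,"dz":-0.004,"hand":-1},{"wx":0,"wy":0,"wz":0,"dx":0,"dy":0,"dz":-0.007,"hand":-1},{"wx":0,"wy":0,"wz":0,"dx":-0.0014,"dy":0.0015,"dz":-0.007,"hand":-1},{"wx":0,"wy":0,"wz":0,"dx":-0.0014,"dy":0.0015,"dz":-0.007,"hand":-1},{"wx":0,"wy":0,"wz":0,"dx":-0.0014,"dy":0.0015,"dz":-0.004,"hand":-1},{"wx":0,"wy":0,"wz":0,"dx":-0.0014,"dy":0.0015,"dz":-0.002,"hand":-1},{"wx":0,"wy":0,"wz":0,"dx":-0.0014,"dy":0.0015,"dz":-0.001,"hand":-1},{"wx":0,"wy":0,"wz":0,"dx":-0.0014,"dy":0.0015,"dz":-0.001,"hand":-1}]'
```

```text
time: 8.75
tool_pos: [0.4363, -0.0984, 0.049]
tool_rot: [0.001, 0.619, 0.785, 0.0]
contact_force: [-2.4, 1.3, 5.5]
gripper_width: 0.546
time: 9.42
tool_pos: [0.437, -0.0989, 0.0491]
tool_rot: [-0.001, 0.619, 0.785, -0.0]
contact_force: [-5.4, 0.9, 4.5]
gripper_width: 0.544
```

```bash
python3 -m pendant '[{"wx":0,"wy":0,"wz":0,"dx":0,"dy":0,"dz":-0.001,"hand":-0.2},{"wx":0,"wy":0,"wz":0,"dx":0,"dy":0,"dz":-0.001,"hand":0.5},{"wx":0,"wy":0,"wz":0,"dx":0,"dy":0,"dz":-0.001,"hand":1},{"wx":0,"wy":0,"wz":0,"dx":0,"dy":0,"dz":-0.001,"hand":1},{"wx":0,"wy":0,"wz":0,"dx":0,"dy":0,"dz":-0.001,"hand":1},{"wx":0,"wy":0,"wz":0,"dx":0,"dy":0,"dz":-0.001,"hand":1},{"wx":0,"wy":0,"wz":0,"dx":0,"dy":0,"dz":-0.03,"hand":1},{"wx":0,"wy":0,"wz":0,"dx":0,"dy":0,"dz":-0.065,"hand":1},{"wx":0,"wy":0,"wz":-7,"dx":-0.035,"dy":-0.005,"dz":-0.075,"hand":1},{"wx":0,"wy":0,"wz":-14.5,"dx":-0.07,"dy":-0.01,"dz":-0.075,"hand":1},{"wx":0,"wy":0,"wz":-14.5,"dx":-0.11,"dy":-0.015,"dz":-0.075,"hand":1},{"wx":0,"wy":0,"wz":-14.5,"dx":-0.15,"dy":-0.02,"dz":-0.075,"hand":1},{"wx":0,"wy":0,"wz":-14.5,"dx":-0.19,"dy":-0.026,"dz":-0.075,"hand":1},{"wx":0,"wy":0,"wz":-14.5,"dx":-0.225,"dy":-0.0325,"dz":-0.075,"hand":1},{"wx":0,"wy":0,"wz":-14.5,"dx":-0.2308,"dy":-0.0329,"dz":-0.075,"hand":1},{"wx":0,"wy":0,"wz":-14.5,"dx":-0.2308,"dy":-0.0329,"dz":-0.075,"hand":1},{"wx":0,"wy":0,"wz":-14.5,"dx":-0.2308,"dy":-0.0329,"dz":-0.075,"hand":1}]'
python3 chk.py 5 .038; python3 -c "
from fit import *
im=np.load('pics/top5.npz')['im'];print(fit('top',im,.462,-.334,.0,.49))
go(.4593,-.3315,.01,28)"
```

```text
time: 10.83
tool_pos: [0.4589, -0.3308, 0.123]
tool_rot: [-0.001, 0.515, 0.857, 0.0]
contact_force: [-0.5, 0.3, 0.7]
gripper_width: 1.001
top top plate(face) [ 0.4378 -0.1006] 13.6 9.2 386
top top plate(box) [ 0.4383 -0.1014] 13.6 6.3 386
top base0(face) [ 0.4389 -0.101 ] 13.5 11.1 382
side top plate(face) [ 0.4324 -0.0971] 14.6 32.6 285
side top plate(box) [ 0.4331 -0.098 ] 17.6 79.1 285
side base0(face) [ 0.4334 -0.0975] 13.2 11.5 296
(array([ 0.46155325, -0.32683255,  0.27634684]), np.float64(305.41357554786623), np.float64(30.5))
d [-0.0018 -0.0006  0.1131] w [-0.   -0.06  0.07] tcp [ 0.459  -0.3298  0.1231] t 10.9333 grip 0.997
```

A is now within about 1 mm of the base as first seen, with matching yaw. Next I'll grip B.

```bash
python3 -m pendant '[{"wx":0,"wy":0,"wz":0,"dx":-0.0008,"dy":0.0015,"dz":0.04,"hand":1},{"wx":0,"wy":0,"wz":0,"dx":-0.0008,"dy":0.0015,"dz":0.075,"hand":1},{"wx":0,"wy":0,"wz":0,"dx":-0.0008,"dy":0.0015,"dz":0.1,"hand":1},{"wx":0,"wy":0,"wz":0,"dx":-0.0008,"dy":0.0015,"dz":0.114,"hand":1},{"wx":0,"wy":0,"wz":0,"dx":-0.0008,"dy":0.0015,"dz":0.114,"hand":1},{"wx":0,"wy":0,"wz":0,"dx":-0.0008,"dy":0.0015,"dz":0.114,"hand":1}]'
python3 -m pendant '[{"wx":0,"wy":0,"wz":0,"dx":0,"dy":0,"dz":0,"hand":0.3},{"wx":0,"wy":0,"wz":0,"dx":0,"dy":0,"dz":0,"hand":0},{"wx":0,"wy":0,"wz":0,"dx":0,"dy":0,"dz":0,"hand":-1},{"wx":0,"wy":0,"wz":0,"dx":0,"dy":0,"dz":0,"hand":-1},{"wx":0,"wy":0,"wz":0,"dx":0,"dy":0,"dz":0,"hand":-1},{"wx":0,"wy":0,"wz":0,"dx":0,"dy":0,"dz":0,"hand":-1},{"wx":0,"wy":0,"wz":0,"dx":0,"dy":0,"dz":0,"hand":-1}]'
python3 -c "
from fit import *
go(.461,-.3315,.01,28)"
```

```text
time: 11.43
tool_pos: [0.4605, -0.3295, 0.0088]
tool_rot: [-0.001, 0.514, 0.858, 0.0]
contact_force: [0.1, 0.4, 1.2]
gripper_width: 0.998
time: 12.02
tool_pos: [0.4615, -0.3324, 0.0122]
tool_rot: [0.001, 0.515, 0.857, -0.001]
contact_force: [-3.5, 1.8, 8.4]
gripper_width: 0.537
d [0.001  0.     0.0022] w [-0.02  0.14  0.02] tcp [ 0.4615 -0.3324  0.0122] t 12.0167 grip 0.537
```

```bash
python3 -m pendant '[{"wx":0,"wy":0,"wz":0,"dx":0,"dy":0,"dz":-0.03,"hand":-1},{"wx":0,"wy":0,"wz":0,"dx":0,"dy":0,"dz":-0.07,"hand":-1},{"wx":0,"wy":0,"wz":0,"dx":0,"dy":0,"dz":-0.105,"hand":-1},{"wx":0,"wy":0,"wz":7,"dx":0.03,"dy":0.012,"dz":-0.115,"hand":-1},{"wx":0,"wy":0,"wz":14.5,"dx":0.065,"dy":0.027,"dz":-0.115,"hand":-1},{"wx":0,"wy":0,"wz":14.5,"dx":0.1,"dy":0.041,"dz":-0.115,"hand":-1},{"wx":0,"wy":0,"wz":14.5,"dx":0.135,"dy":0.055,"dz":-0.115,"hand":-1},{"wx":0,"wy":0,"wz":14.5,"dx":0.17,"dy":0.07,"dz":-0.115,"hand":-1},{"wx":0,"wy":0,"wz":14.5,"dx":0.2,"dy":0.082,"dz":-0.115,"hand":-1},{"wx":0,"wy":0,"wz":14.5,"dx":0.2162,"dy":0.0885,"dz":-0.115,"hand":-1},{"wx":0,"wy":0,"wz":14.5,"dx":0.2162,"dy":0.0885,"dz":-0.115,"hand":-1},{"wx":0,"wy":0,"wz":14.5,"dx":0.2162,"dy":0.0885,"dz":-0.115,"hand":-1},{"wx":0,"wy":0,"wz":14.5,"dx":0.2162,"dy":0.0885,"dz":-0.115,"hand":-1},{"wx":0,"wy":0,"wz":14.5,"dx":0.2162,"dy":0.0885,"dz":-0.115,"hand":-1}]'
python3 -c "
from fit import *
go(.4378,-.099,.072,13.5)"
```

```text
time: 13.18
tool_pos: [0.4374, -0.0995, 0.1244]
tool_rot: [0.0, 0.619, 0.785, -0.0]
contact_force: [-0.2, -0.3, -5.6]
gripper_width: 0.528
d [0.0004 0.0005 0.0524] w [-0.01  0.01 -0.05] tcp [ 0.4374 -0.0995  0.1244] t 13.1833 grip 0.528
```

```bash
python3 -m pendant '[{"wx":0,"wy":0,"wz":0,"dx":0.0004,"dy":0.0004,"dz":0.025,"hand":-1},{"wx":0,"wy":0,"wz":0,"dx":0.0004,"dy":0.0004,"dz":0.043,"hand":-1},{"wx":0,"wy":0,"wz":0,"dx":0.0004,"dy":0.0004,"dz":0.052,"hand":-1},{"wx":0,"wy":0,"wz":0,"dx":0.0004,"dy":0.0004,"dz":0.055,"hand":-1},{"wx":0,"wy":0,"wz":0,"dx":0.0004,"dy":0.0004,"dz":0.055,"hand":-1},{"wx":0,"wy":0,"wz":0,"dx":0.0004,"dy":0.0004,"dz":0.055,"hand":-1},{"wx":0,"wy":0,"wz":0,"dx":0.0004,"dy":0.0004,"dz":0.055,"hand":-1}]'
python3 -m pendant '[{"wx":0,"wy":0,"wz":0,"dx":0,"dy":0,"dz":0.001,"hand":-1},{"wx":0,"wy":0,"wz":0,"dx":0,"dy":0,"dz":0.002,"hand":-1},{"wx":0,"wy":0,"wz":0,"dx":0,"dy":0,"dz":0.002,"hand":-1},{"wx":0,"wy":0,"wz":0,"dx":0,"dy":0,"dz":0.002,"hand":-1}]'
```

```text
time: 13.77
tool_pos: [0.4388, -0.0988, 0.0708]
tool_rot: [0.001, 0.619, 0.785, 0.0]
contact_force: [0.7, -0.1, -5.4]
gripper_width: 0.528
time: 14.1
tool_pos: [0.4378, -0.0982, 0.0676]
tool_rot: [0.0, 0.619, 0.785, 0.0]
contact_force: [-0.1, 0.7, -4.7]
gripper_width: 0.525
```

```bash
python3 -m pendant '[{"wx":0,"wy":0,"wz":0,"dx":0,"dy":0.0002,"dz":0.001,"hand":-1},{"wx":0,"wy":0,"wz":0,"dx":0,"dy":0.0002,"dz":0.0015,"hand":-1},{"wx":0,"wy":0,"wz":0,"dx":0,"dy":0.0002,"dz":0.0015,"hand":-1}]'
python3 -m pendant '[{"wx":0,"wy":0,"wz":0,"dx":0,"dy":0,"dz":0.0007,"hand":-1},{"wx":0,"wy":0,"wz":0,"dx":0,"dy":0,"dz":0.0012,"hand":-1},{"wx":0,"wy":0,"wz":0,"dx":0,"dy":0,"dz":0.0012,"hand":-1}]'
```

```text
time: 14.35
tool_pos: [0.4382, -0.0982, 0.0665]
tool_rot: [0.0, 0.619, 0.785, 0.0]
contact_force: [-0.3, 0.9, -1.3]
gripper_width: 0.529
time: 14.6
tool_pos: [0.4382, -0.0983, 0.0663]
tool_rot: [-0.0, 0.619, 0.785, -0.0]
contact_force: [-6.2, 3.3, 7.4]
gripper_width: 0.532
```

```bash
python3 -m pendant '[{"wx":0,"wy":0,"wz":0,"dx":0,"dy":0,"dz":-0.001,"hand":-0.2},{"wx":0,"wy":0,"wz":0,"dx":0,"dy":0,"dz":-0.001,"hand":0.5},{"wx":0,"wy":0,"wz":0,"dx":0,"dy":0,"dz":-0.001,"hand":1},{"wx":0,"wy":0,"wz":0,"dx":0,"dy":0,"dz":-0.001,"hand":1},{"wx":0,"wy":0,"wz":0,"dx":0,"dy":0,"dz":-0.001,"hand":1},{"wx":0,"wy":0,"wz":0,"dx":0,"dy":0,"dz":-0.001,"hand":1},{"wx":0,"wy":0,"wz":0,"dx":0,"dy":0,"dz":-0.03,"hand":1},{"wx":0,"wy":0,"wz":0,"dx":0,"dy":0,"dz":-0.07,"hand":1},{"wx":0,"wy":0,"wz":7,"dx":0,"dy":0,"dz":-0.11,"hand":1},{"wx":0,"wy":0,"wz":14,"dx":0.03,"dy":0.022,"dz":-0.12,"hand":1},{"wx":0,"wy":0,"wz":21,"dx":0.06,"dy":0.044,"dz":-0.13,"hand":1},{"wx":0,"wy":0,"wz":27.5,"dx":0.09,"dy":0.067,"dz":-0.14,"hand":1},{"wx":0,"wy":0,"wz":27.5,"dx":0.12,"dy":0.089,"dz":-0.15,"hand":1},{"wx":0,"wy":0,"wz":27.5,"dx":0.15,"dy":0.111,"dz":-0.16,"hand":1},{"wx":0,"wy":0,"wz":27.5,"dx":0.18,"dy":0.134,"dz":-0.175,"hand":1},{"wx":0,"wy":0,"wz":27.5,"dx":0.21,"dy":0.156,"dz":-0.175,"hand":1},{"wx":0,"wy":0,"wz":27.5,"dx":0.25,"dy":0.186,"dz":-0.175,"hand":1},{"wx":0,"wy":0,"wz":27.5,"dx":0.2926,"dy":0.2171,"dz":-0.175,"hand":1},{"wx":0,"wy":0,"wz":27.5,"dx":0.2926,"dy":0.2171,"dz":-0.175,"hand":1},{"wx":0,"wy":0,"wz":27.5,"dx":0.2926,"dy":0.2171,"dz":-0.175,"hand":1}]'
python3 chk.py 6 .054; python3 -c "
from fit import *
go(.581,.237,.121,-14)"
```

```text
time: 16.27
tool_pos: [0.5814, 0.2407, 0.239]
tool_rot: [-0.0, 0.787, 0.617, 0.0]
contact_force: [0.5, -0.3, -0.1]
gripper_width: 0.999
top top plate(face) [ 0.4387 -0.0986] 12.7 15.5 404
top top plate(box) [ 0.4388 -0.0987] 12.9 11.3 405
top base0(face) [ 0.4389 -0.101 ] 13.5 11.1 382
side top plate(face) [ 0.4333 -0.0947] 13.6 27.1 354
side top plate(box) [ 0.4342 -0.0953] 16.2 77.2 366
side base0(face) [ 0.4334 -0.0975] 13.2 11.5 296
d [-0.0002  0.0006  0.1181] w [-0.04  0.05  0.08] tcp [0.5806 0.2374 0.2391] t 16.3667 grip 1.002
```

View pics/c6.png

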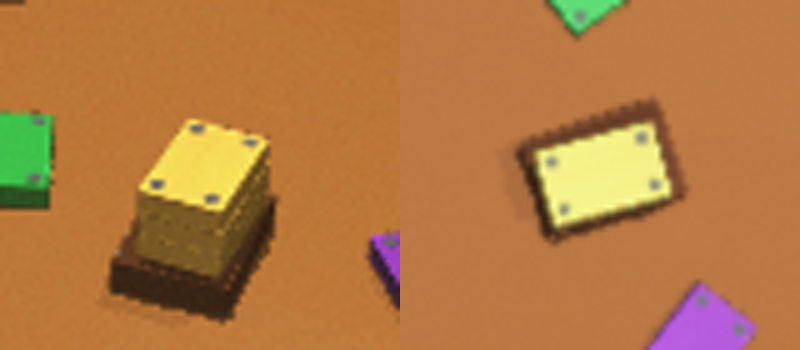

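The top plate is flat, at (200,165) in the side crop. Both cameras place it about 2.3 mm towards +y of the base, with x and yaw good. I'll go back, regrip and shift it -2.2 mm in y.

```bash
python3 -m pendant '[{"wx":0,"wy":0,"wz":-7,"dx":-0.039,"dy":-0.006,"dz":0,"hand":1},{"wx":0,"wy":0,"wz":-14,"dx":-0.078,"dy":-0.012,"dz":0,"hand":1},{"wx":0,"wy":0,"wz":-21,"dx":-0.117,"dy":-0.018,"dz":0,"hand":1},{"wx":0,"wy":0,"wz":-27.5,"dx":-0.156,"dy":-0.025,"dz":0,"hand":1},{"wx":0,"wy":0,"wz":-27.5,"dx":-0.195,"dy":-0.031,"dz":0,"hand":1},{"wx":0,"wy":0,"wz":-27.5,"dx":-0.234,"dy":-0.037,"dz":0,"hand":1},{"wx":0,"wy":0,"wz":-27.5,"dx":-0.273,"dy":-0.044,"dz":0,"hand":1},{"wx":0,"wy":0,"wz":-27.5,"dx":-0.312,"dy":-0.05,"dz":0,"hand":1},{"wx":0,"wy":0,"wz":-27.5,"dx":-0.345,"dy":-0.055,"dz":0.01,"hand":1},{"wx":0,"wy":0,"wz":-27.5,"dx":-0.3598,"dy":-0.0576,"dz":0.03,"hand":1},{"wx":0,"wy":0,"wz":-27.5,"dx":-0.3598,"dy":-0.0576,"dz":0.065,"hand":1},{"wx":0,"wy":0,"wz":-27.5,"dx":-0.3598,"dy":-0.0576,"dz":0.1,"hand":1},{"wx":0,"wy":0,"wz":-27.5,"dx":-0.3598,"dy":-0.0576,"dz":0.125,"hand":1},{"wx":0,"wy":0,"wz":-27.5,"dx":-0.3598,"dy":-0.0576,"dz":0.125,"hand":1},{"wx":0,"wy":0,"wz":-27.5,"dx":-0.3598,"dy":-0.0576,"dz":0.125,"hand":1},{"wx":0,"wy":0,"wz":-27.5,"dx":-0.3598,"dy":-0.0576,"dz":0.125,"hand":1}]'
python3 -c "
from fit import *
go(.4382,-.0983,.068,13.5)"
```

```text
time: 17.7
tool_pos: [0.4385, -0.099, 0.1166]
tool_rot: [0.001, 0.619, 0.785, 0.0]
contact_force: [0.9, -0.8, 0.6]
gripper_width: 0.997
d [ 0.0008 -0.0002  0.0486] w [ 0.13  0.1  -0.04] tcp [ 0.4385 -0.099   0.1166] t 17.7 grip 0.997
```

```bash
python3 -m pendant '[{"wx":0,"wy":0,"wz":0,"dx":0,"dy":0,"dz":0.025,"hand":1},{"wx":0,"wy":0,"wz":0,"dx":0,"dy":0,"dz":0.04,"hand":1},{"wx":0,"wy":0,"wz":0,"dx":0,"dy":0,"dz":0.0496,"hand":1},{"wx":0,"wy":0,"wz":0,"dx":0,"dy":0,"dz":0.0496,"hand":1},{"wx":0,"wy":0,"wz":0,"dx":0,"dy":0,"dz":0.0496,"hand":1},{"wx":0,"wy":0,"wz":0,"dx":0,"dy":0,"dz":0.0496,"hand":0.3},{"wx":0,"wy":0,"wz":0,"dx":0,"dy":0,"dz":0.0496,"hand":0},{"wx":0,"wy":0,"wz":0,"dx":0,"dy":0,"dz":0.0496,"hand":-1},{"wx":0,"wy":0,"wz":0,"dx":0,"dy":0,"dz":0.0496,"hand":-1},{"wx":0,"wy":0,"wz":0,"dx":0,"dy":0,"dz":0.0496,"hand":-1},{"wx":0,"wy":0,"wz":0,"dx":0,"dy":0,"dz":0.0496,"hand":-1},{"wx":0,"wy":0,"wz":0,"dx":0,"dy":0,"dz":0.0496,"hand":-1}]'
python3 -m pendant '[{"wx":0,"wy":0,"wz":0,"dx":0,"dy":0,"dz":-0.005,"hand":-1},{"wx":0,"wy":0,"wz":0,"dx":0,"dy":0,"dz":-0.009,"hand":-1},{"wx":0,"wy":0,"wz":0,"dx":-0.0021,"dy":-0.0005,"dz":-0.009,"hand":-1},{"wx":0,"wy":0,"wz":0,"dx":-0.0021,"dy":-0.0005,"dz":-0.009,"hand":-1},{"wx":0,"wy":0,"wz":0,"dx":-0.0021,"dy":-0.0005,"dz":-0.009,"hand":-1},{"wx":0,"wy":0,"wz":0,"dx":-0.0021,"dy":-0.0005,"dz":-0.009,"hand":-1},{"wx":0,"wy":0,"wz":0,"dx":-0.0021,"dy":-0.0005,"dz":-0.006,"hand":-1},{"wx":0,"wy":0,"wz":0,"dx":-0.0021,"dy":-0.0005,"dz":-0.004,"hand":-1},{"wx":0,"wy":0,"wz":0,"dx":-0.0021,"dy":-0.0005,"dz":-0.003,"hand":-1},{"wx":0,"wy":0,"wz":0,"dx":-0.0021,"dy":-0.0005,"dz":-0.003,"hand":-1}]'
```

```text
time: 18.7
tool_pos: [0.4476, -0.0997, 0.0742]
tool_rot: [0.01, 0.619, 0.785, 0.006]
contact_force: [3.5, 0.0, 4.1]
gripper_width: 0.056
time: 19.53
tool_pos: [0.4377, -0.1004, 0.07]
tool_rot: [-0.001, 0.619, 0.785, -0.0]
contact_force: [-8.6, 2.9, 15.4]
gripper_width: 0.001
```

The fingers slipped off the top edge because I gripped too high: partly open, the tips stand behind the TCP. I'll rise, move aside and look.

```bash
python3 -m pendant '[{"wx":0,"wy":0,"wz":0,"dx":0,"dy":0,"dz":-0.02,"hand":-1},{"wx":0,"wy":0,"wz":0,"dx":0,"dy":0,"dz":-0.06,"hand":-1},{"wx":0,"wy":0,"wz":0,"dx":0,"dy":0,"dz":-0.08,"hand":1},{"wx":0,"wy":0,"wz":0,"dx":-0.04,"dy":0,"dz":-0.08,"hand":1},{"wx":0,"wy":0,"wz":0,"dx":-0.08,"dy":0,"dz":-0.08,"hand":1},{"wx":0,"wy":0,"wz":0,"dx":-0.12,"dy":0,"dz":-0.08,"hand":1},{"wx":0,"wy":0,"wz":0,"dx":-0.16,"dy":0,"dz":-0.08,"hand":1},{"wx":0,"wy":0,"wz":0,"dx":-0.2,"dy":0,"dz":-0.08,"hand":1},{"wx":0,"wy":0,"wz":0,"dx":-0.2,"dy":0,"dz":-0.08,"hand":1},{"wx":0,"wy":0,"wz":0,"dx":-0.2,"dy":0,"dz":-0.08,"hand":1}]'
python3 chk.py 7 .054; python3 -c "
from fit import *
P=cloud('top',np.load('pics/top7.npz')['d']);u,v=map(int,proj('top',[.438,-.1,.07]));print(P[v-8:v+9:4,u-12:u+13:4,2].round(3))
go(.438,-.1,.15,13.5)"
```

```text
time: 20.37
tool_pos: [0.4842, -0.2964, 0.147]
tool_rot: [-0.001, 0.62, 0.784, 0.0]
contact_force: [-0.2, -0.3, -0.1]
gripper_width: 0.999
top top plate(face) [ 0.4332 -0.1002] 13.2 121.4 512
top top plate(box) [ 0.4321 -0.101 ] 13.2 117.2 512
top base0(face) [ 0.4389 -0.101 ] 13.5 11.1 382
side top plate(face) [ 0.4197 -0.0973] 6.3 65.8 339
side top plate(box) [ 0.4235 -0.0974] 8.0 82.5 352
side base0(face) [ 0.4334 -0.0975] 13.2 11.5 296
[[-0.004  0.02   0.023  0.019  0.053  0.049  0.022]
 [ 0.021  0.054  0.058  0.06   0.054  0.067  0.026]
 [ 0.048  0.059  0.075  0.071  0.074  0.069  0.067]
 [ 0.024  0.072  0.074  0.069  0.072  0.074  0.073]
 [ 0.028  0.072  0.073  0.077  0.067  0.072  0.074]]
d [ 0.1995  0.0006 -0.0025] w [-0.05 -0.1   0.  ] tcp [ 0.4841 -0.2942  0.1472] t 20.4667 grip 1.0
```

View pics/c7.png

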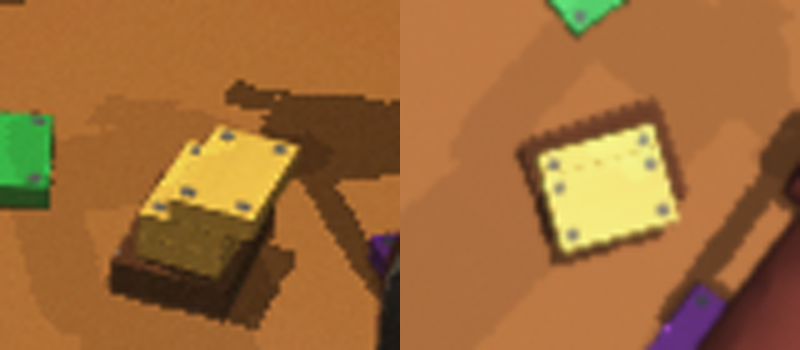

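Plate B has slid about 17 mm along its x, towards the robot. It still lies flat on A (depth about 0.072), and a strip of A shows at (600,150) in the top crop. I'll fit both plates together.

```bash
cat > two.py <<'E'
from fit import *
def fit2(n,im,A,B):
    w=soft(im); u,v=map(int,proj(n,[.43,-.1,.06])); sl=np.s_[v-22:v+22,u-22:u+22]; o=np.array([u-22,v-22]); W=w[sl]
    def render(p):
        m=np.zeros((44*S,44*S),np.uint8)
        for (x,y,a),z0,h in((p[:3],.054-.001,.001),(p[3:],.054,.016)):
            q=np.array([proj(n,c) for c in corners(x,y,a,z0,h)]); hull=q[ConvexHull(q).vertices]-o
            cv2.fillConvexPoly(m,np.round((hull+.5)*S*16).astype(np.int32)-8,255,shift=4)
        return cv2.resize(m,(44,44),interpolation=cv2.INTER_AREA)/255.
    p0=np.r_[A,B]; sim=np.vstack([p0]+[p0+np.eye(6)[i]*[.006,.006,.1,.006,.006,.1][i] for i in range(6)])
    r=minimize(lambda p:((render(p)-W)**2).sum(),p0,method="Nelder-Mead",options=dict(initial_simplex=sim,maxiter=1500,xatol=1e-5,fatol=1e-4)); return r.x,r.fun
for n,A,B in(("top",(.4383,-.101,.237),(.4218,-.1043,.237)),("side",(.4328,-.0975,.24),(.416,-.101,.24))):
    x,f=fit2(n,np.load(f"pics/{n}7.npz")["im"],A,B); print(n,"A",x[:2].round(4),np.degrees(x[2]).round(1),"B",x[3:5].round(4),np.degrees(x[5]).round(1),round(f,1))
E
python3 two.py; python3 -c "
from fit import *
go(.4205,-.1018,.15,13.5)"
```

```text
top A [ 0.4396 -0.1011] 14.1 B [ 0.421  -0.1034] 14.9 4.1
side A [ 0.4332 -0.0995] 14.6 B [ 0.4224 -0.0975] 10.0 79.5
d [ 0.2019 -0.0169 -0.0025] w [-0.05 -0.1   0.  ] tcp [ 0.4841 -0.2942  0.1472] t 20.4667 grip 1.0
```

```bash
python3 -m pendant '[{"wx":0,"wy":0,"wz":0,"dx":0.04,"dy":-0.004,"dz":0,"hand":1},{"wx":0,"wy":0,"wz":0,"dx":0.08,"dy":-0.008,"dz":0,"hand":1},{"wx":0,"wy":0,"wz":0,"dx":0.12,"dy":-0.012,"dz":0,"hand":1},{"wx":0,"wy":0,"wz":0,"dx":0.16,"dy":-0.016,"dz":0.02,"hand":1},{"wx":0,"wy":0,"wz":0,"dx":0.19,"dy":-0.0175,"dz":0.03,"hand":1},{"wx":0,"wy":0,"wz":0,"dx":0.203,"dy":-0.0175,"dz":0.045,"hand":1},{"wx":0,"wy":0,"wz":0,"dx":0.203,"dy":-0.0175,"dz":0.06,"hand":1},{"wx":0,"wy":0,"wz":0,"dx":0.203,"dy":-0.0175,"dz":0.06,"hand":1},{"wx":0,"wy":0,"wz":0,"dx":0.203,"dy":-0.0175,"dz":0.06,"hand":1}]'
python3 -c "
from fit import *
go(.4197,-.1009,.056,13.5)"
```

```text
time: 21.22
tool_pos: [0.4191, -0.1002, 0.0874]
tool_rot: [-0.001, 0.618, 0.786, -0.0]
contact_force: [0.5, -0.4, 0.4]
gripper_width: 1.001
d [-0.0009  0.0005  0.0314] w [-0.08 -0.06  0.11] tcp [ 0.4191 -0.1002  0.0874] t 21.2167 grip 1.001
```

```bash
python3 -m pendant '[{"wx":0,"wy":0,"wz":0,"dx":-0.0005,"dy":0.0002,"dz":0.018,"hand":1},{"wx":0,"wy":0,"wz":0,"dx":-0.0005,"dy":0.0002,"dz":0.03,"hand":1},{"wx":0,"wy":0,"wz":0,"dx":-0.0005,"dy":0.0002,"dz":0.0314,"hand":1},{"wx":0,"wy":0,"wz":0,"dx":-0.0005,"dy":0.0002,"dz":0.0314,"hand":1},{"wx":0,"wy":0,"wz":0,"dx":-0.0005,"dy":0.0002,"dz":0.0314,"hand":1},{"wx":0,"wy":0,"wz":0,"dx":-0.0005,"dy":0.0002,"dz":0.0314,"hand":1}]'
python3 -c "
from fit import *
go(.4197,-.1009,.056,13.5)"
```

```text
time: 21.72
tool_pos: [0.4214, -0.1025, 0.0581]
tool_rot: [0.001, 0.619, 0.785, 0.0]
contact_force: [0.5, 0.3, -0.3]
gripper_width: 1.002
d [ 0.0019 -0.0013  0.0021] w [ 0.11  0.08 -0.  ] tcp [ 0.4214 -0.1025  0.0581] t 21.7167 grip 1.002
```

```bash
for i in 1 2 3; do python3 -m pendant '[{"wx":0,"wy":0,"wz":0,"dx":0,"dy":0,"dz":0,"hand":1}]' | grep tool_pos; done; python3 -c "
from fit import *
print(sensors.state()['joint_pos'])"
```

```text
tool_pos: [0.4212, -0.1024, 0.0579]
tool_pos: [0.4209, -0.1022, 0.0575]
tool_pos: [0.4207, -0.1021, 0.0572]
[-4.10355036e-01 -2.48639628e-01  2.19843617e+00  2.00433980e-05
  1.19088004e+00 -6.46033289e-01]
```

```bash
python3 -m pendant '[{"wx":0,"wy":0,"wz":0,"dx":0,"dy":0,"dz":0,"hand":1},{"wx":0,"wy":0,"wz":0,"dx":0,"dy":0,"dz":0,"hand":1},{"wx":0,"wy":0,"wz":0,"dx":0,"dy":0,"dz":0,"hand":1},{"wx":0,"wy":0,"wz":0,"dx":0,"dy":0,"dz":0,"hand":1},{"wx":0,"wy":0,"wz":0,"dx":0,"dy":0,"dz":0,"hand":1}]' | grep pos
python3 -m pendant '[{"wx":0,"wy":0,"wz":0,"dx":0,"dy":0,"dz":0,"hand":0.3},{"wx":0,"wy":0,"wz":0,"dx":0,"dy":0,"dz":0,"hand":0},{"wx":0,"wy":0,"wz":0,"dx":0,"dy":0,"dz":0,"hand":-1},{"wx":0,"wy":0,"wz":0,"dx":0,"dy":0,"dz":0,"hand":-1},{"wx":0,"wy":0,"wz":0,"dx":0,"dy":0,"dz":0,"hand":-1},{"wx":0,"wy":0,"wz":0,"dx":0,"dy":0,"dz":0,"hand":-1}]'
python3 -m pendant '[{"wx":0,"wy":0,"wz":0,"dx":0,"dy":0,"dz":-0.008,"hand":-1},{"wx":0,"wy":0,"wz":0,"dx":0,"dy":0,"dz":-0.016,"hand":-1},{"wx":0,"wy":0,"wz":0,"dx":0,"dy":0,"dz":-0.016,"hand":-1},{"wx":0,"wy":0,"wz":0,"dx":0,"dy":0,"dz":-0.016,"hand":-1},{"wx":0,"wy":0,"wz":0,"dx":0,"dy":0,"dz":-0.016,"hand":-1},{"wx":0,"wy":0,"wz":0,"dx":0,"dy":0,"dz":-0.016,"hand":-1}]'
```

```text
tool_pos: [0.4204, -0.1019, 0.0567]
time: 22.88
tool_pos: [0.4209, -0.1021, 0.0572]
tool_rot: [0.001, 0.619, 0.785, 0.0]
contact_force: [1.3, 0.3, 1.9]
gripper_width: 0.564
time: 23.38
tool_pos: [0.4198, -0.1017, 0.0721]
tool_rot: [-0.001, 0.619, 0.785, -0.0]
contact_force: [-0.4, 0.4, -4.7]
gripper_width: 0.569
```

```bash
python3 -m pendant '[{"wx":0,"wy":0,"wz":0,"dx":-0.0007,"dy":0.009,"dz":0,"hand":-1},{"wx":0,"wy":0,"wz":0,"dx":-0.0014,"dy":0.018,"dz":0,"hand":-1},{"wx":0,"wy":0,"wz":0,"dx":-0.0014,"dy":0.018,"dz":0,"hand":-1},{"wx":0,"wy":0,"wz":0,"dx":-0.0014,"dy":0.018,"dz":0,"hand":-1},{"wx":0,"wy":0,"wz":0,"dx":-0.0014,"dy":0.018,"dz":0,"hand":-1},{"wx":0,"wy":0,"wz":0,"dx":-0.0014,"dy":0.018,"dz":0,"hand":-1},{"wx":0,"wy":0,"wz":0,"dx":-0.0014,"dy":0.018,"dz":0,"hand":-1},{"wx":0,"wy":0,"wz":0,"dx":-0.0014,"dy":0.018,"dz":0.005,"hand":-1},{"wx":0,"wy":0,"wz":0,"dx":-0.0014,"dy":0.018,"dz":0.009,"hand":-1},{"wx":0,"wy":0,"wz":0,"dx":-0.0014,"dy":0.018,"dz":0.012,"hand":-1},{"wx":0,"wy":0,"wz":0,"dx":-0.0014,"dy":0.018,"dz":0.014,"hand":-1},{"wx":0,"wy":0,"wz":0,"dx":-0.0014,"dy":0.018,"dz":0.014,"hand":-1},{"wx":0,"wy":0,"wz":0,"dx":-0.0014,"dy":0.018,"dz":0.014,"hand":-1},{"wx":0,"wy":0,"wz":0,"dx":-0.0014,"dy":0.018,"dz":0.014,"hand":-1},{"wx":0,"wy":0,"wz":0,"dx":-0.0014,"dy":0.018,"dz":0.014,"hand":-1}]'
python3 -m pendant '[{"wx":0,"wy":0,"wz":0,"dx":0,"dy":0,"dz":0.0005,"hand":-1},{"wx":0,"wy":0,"wz":0,"dx":0,"dy":0,"dz":0.001,"hand":-1},{"wx":0,"wy":0,"wz":0,"dx":0,"dy":0,"dz":0.001,"hand":-1}]'
```

```text
time: 24.63
tool_pos: [0.4384, -0.0992, 0.0589]
tool_rot: [0.0, 0.619, 0.785, 0.0]
contact_force: [0.1, -0.1, -5.4]
gripper_width: 0.563
time: 24.88
tool_pos: [0.4382, -0.0991, 0.0577]
tool_rot: [-0.0, 0.619, 0.785, -0.0]
contact_force: [-0.7, -0.3, -5.3]
gripper_width: 0.564
```

```bash
python3 -m pendant '[{"wx":0,"wy":0,"wz":0,"dx":0,"dy":0,"dz":0.0004,"hand":-1},{"wx":0,"wy":0,"wz":0,"dx":0,"dy":0,"dz":0.0008,"hand":-1},{"wx":0,"wy":0,"wz":0,"dx":0,"dy":0,"dz":0.0008,"hand":-1},{"wx":0,"wy":0,"wz":0,"dx":0,"dy":0,"dz":0.0008,"hand":-1}]'
```

```text
time: 25.22
tool_pos: [0.4383, -0.0991, 0.0572]
tool_rot: [-0.0, 0.619, 0.785, -0.0]
contact_force: [-1.6, 0.7, -1.1]
gripper_width: 0.566
```

```bash
python3 -m pendant '[{"wx":0,"wy":0,"wz":0,"dx":0,"dy":0,"dz":0,"hand":-0.2},{"wx":0,"wy":0,"wz":0,"dx":0,"dy":0,"dz":0,"hand":0.5},{"wx":0,"wy":0,"wz":0,"dx":0,"dy":0,"dz":0,"hand":1},{"wx":0,"wy":0,"wz":0,"dx":0,"dy":0,"dz":0,"hand":1},{"wx":0,"wy":0,"wz":0,"dx":0,"dy":0,"dz":0,"hand":1},{"wx":0,"wy":0,"wz":0,"dx":0,"dy":0,"dz":0,"hand":1},{"wx":0,"wy":0,"wz":0,"dx":0,"dy":0,"dz":-0.03,"hand":1},{"wx":0,"wy":0,"wz":0,"dx":0,"dy":0,"dz":-0.07,"hand":1},{"wx":0,"wy":0,"wz":7,"dx":0,"dy":0,"dz":-0.11,"hand":1},{"wx":0,"wy":0,"wz":14,"dx":0.03,"dy":0.022,"dz":-0.12,"hand":1},{"wx":0,"wy":0,"wz":21,"dx":0.06,"dy":0.044,"dz":-0.13,"hand":1},{"wx":0,"wy":0,"wz":27.5,"dx":0.09,"dy":0.067,"dz":-0.14,"hand":1},{"wx":0,"wy":0,"wz":27.5,"dx":0.12,"dy":0.089,"dz":-0.15,"hand":1},{"wx":0,"wy":0,"wz":27.5,"dx":0.15,"dy":0.111,"dz":-0.165,"hand":1},{"wx":0,"wy":0,"wz":27.5,"dx":0.18,"dy":0.134,"dz":-0.183,"hand":1},{"wx":0,"wy":0,"wz":27.5,"dx":0.21,"dy":0.156,"dz":-0.183,"hand":1},{"wx":0,"wy":0,"wz":27.5,"dx":0.25,"dy":0.186,"dz":-0.183,"hand":1},{"wx":0,"wy":0,"wz":27.5,"dx":0.2934,"dy":0.217,"dz":-0.183,"hand":1},{"wx":0,"wy":0,"wz":27.5,"dx":0.2934,"dy":0.217,"dz":-0.183,"hand":1},{"wx":0,"wy":0,"wz":27.5,"dx":0.2934,"dy":0.217,"dz":-0.183,"hand":1}]'
python3 chk.py 8 .054; python3 -c "
from fit import *
im=np.load('pics/side8.npz')['im'];u,v=map(int,proj('side',[.58,.237,.15]))
a=cv2.resize(im[v-60:v+50,u-55:u+55,::-1],(350,350)); cv2.imwrite('pics/c8.png',np.hstack([cv2.imread('pics/c8.png'),a])[:,:800] if 0 else np.hstack([cv2.imread('pics/side8.png'),a]))
go(.581,.237,.121,-14)"
```

```text
time: 26.88
tool_pos: [0.5814, 0.2406, 0.2394]
tool_rot: [-0.0, 0.787, 0.617, 0.0]
contact_force: [-0.6, 0.0, 0.0]
gripper_width: 1.0
top top plate(face) [ 0.4391 -0.1   ] 13.4 14.9 404
top top plate(box) [ 0.4393 -0.1004] 13.3 10.6 404
top base0(face) [ 0.4389 -0.101 ] 13.5 11.1 382
side top plate(face) [ 0.4337 -0.0966] 14.1 29.7 355
side top plate(box) [ 0.4345 -0.0976] 16.7 80.8 367
side base0(face) [ 0.4334 -0.0975] 13.2 11.5 296
d [-1.000e-04  5.000e-04  1.185e-01] w [-0.03  0.05  0.09] tcp [0.5806 0.2373 0.2395] t 26.9833 grip 0.999
```

View pics/c8.png

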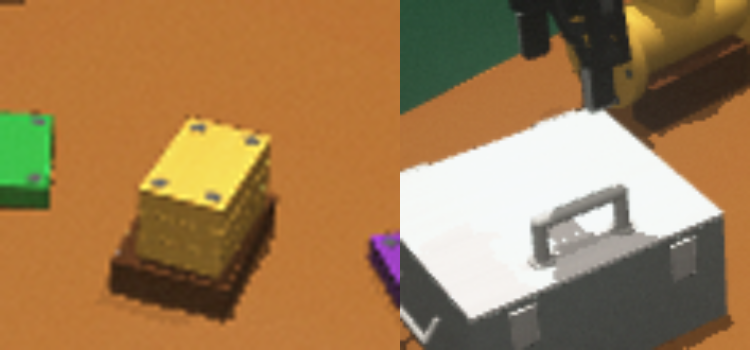

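The pile is now within 1 mm in both cameras, with matching yaw. The picture shows three flush plates at (205,200), and the jaws over the lid handle at (580,220). I'll descend onto the bar.

```bash
python3 -m pendant '[{"wx":0,"wy":0,"wz":0,"dx":0,"dy":0,"dz":0.04,"hand":1},{"wx":0,"wy":0,"wz":0,"dx":0,"dy":0,"dz":0.075,"hand":1},{"wx":0,"wy":0,"wz":0,"dx":0,"dy":0,"dz":0.105,"hand":1},{"wx":0,"wy":0,"wz":0,"dx":0,"dy":0,"dz":0.1215,"hand":1},{"wx":0,"wy":0,"wz":0,"dx":0,"dy":0,"dz":0.1215,"hand":0.5},{"wx":0,"wy":0,"wz":0,"dx":0,"dy":0,"dz":0.1215,"hand":0},{"wx":0,"wy":0,"wz":0,"dx":0,"dy":0,"dz":0.1215,"hand":-0.4},{"wx":0,"wy":0,"wz":0,"dx":0,"dy":0,"dz":0.1215,"hand":-0.5},{"wx":0,"wy":0,"wz":0,"dx":0,"dy":0,"dz":0.1215,"hand":-0.5},{"wx":0,"wy":0,"wz":0,"dx":0,"dy":0,"dz":0.1215,"hand":-0.5}]'
python3 -c "
from fit import *
go(.581,.237,.121,-14)
im,d=cams.grab_frame('side');u,v=map(int,proj('side',[.58,.237,.15]))
cv2.imwrite('pics/c9.png',cv2.resize(im[v-50:v+50,u-55:u+55,::-1],None,fx=5,fy=5))"
```

```text
time: 27.82
tool_pos: [0.5817, 0.237, 0.1203]
tool_rot: [0.001, 0.788, 0.616, 0.001]
contact_force: [-0.3, 0.9, -0.7]
gripper_width: 0.254
d [-0.0002 -0.0006 -0.0007] w [ 0.15 -0.08  0.  ] tcp [0.5817 0.237  0.1203] t 27.8167 grip 0.254
```

View pics/c9.png

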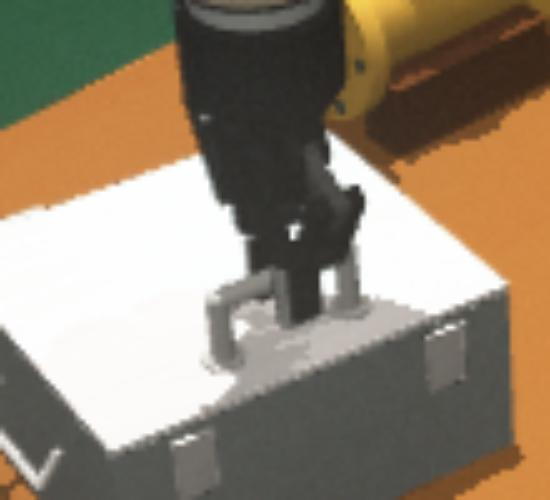

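The half-closed fingers straddle the bar at (285,290) between its posts, touching nothing. I'll close them.

```bash
python3 -m pendant '[{"wx":0,"wy":0,"wz":0,"dx":0,"dy":0,"dz":0,"hand":-1},{"wx":0,"wy":0,"wz":0,"dx":0,"dy":0,"dz":0,"hand":-1},{"wx":0,"wy":0,"wz":0,"dx":0,"dy":0,"dz":0,"hand":-1},{"wx":0,"wy":0,"wz":0,"dx":0,"dy":0,"dz":0,"hand":-1},{"wx":0,"wy":0,"wz":0,"dx":0,"dy":0,"dz":0,"hand":-1},{"wx":0,"wy":0,"wz":0,"dx":0,"dy":0,"dz":0,"hand":-1},{"wx":0,"wy":0,"wz":0,"dx":0,"dy":0,"dz":0,"hand":-1}]'
python3 - <<'E'
from h import *
# arc of the bar in case x (back), z; TCP offset for tool tilt b (fingers tip forward as it leans back)
for n in(8,):
    p,r,s=tool(); Y=r.as_matrix()[:,1]; print(p.round(4),"jaw yaw",np.degrees(np.arctan2(Y[1],Y[0])).round(2),s['gripper_width'],s['contact_force'].round(1))
for th in range(0,61,5):
    t=np.radians(th); x=.17-.17*np.cos(t)+.04*np.sin(t); z=.17*np.sin(t)+.04*np.cos(t)-.04
    print(th,"dy(back) %.4f  dz %.4f"%(x,-z))
E
```

```text
time: 28.45
tool_pos: [0.5819, 0.2368, 0.1195]
tool_rot: [0.001, 0.788, 0.616, 0.001]
contact_force: [4.5, -1.2, 3.4]
gripper_width: 0.116
[0.5819 0.2368 0.1195] jaw yaw -14.0 0.1156896339425693 [ 4.5 -1.2  3.4]
0 dy(back) 0.0000  dz -0.0000
5 dy(back) 0.0041  dz -0.0147
10 dy(back) 0.0095  dz -0.0289
15 dy(back) 0.0161  dz -0.0426
20 dy(back) 0.0239  dz -0.0557
25 dy(back) 0.0328  dz -0.0681
30 dy(back) 0.0428  dz -0.0796
35 dy(back) 0.0537  dz -0.0903
40 dy(back) 0.0655  dz -0.0999
45 dy(back) 0.0781  dz -0.1085
50 dy(back) 0.0914  dz -0.1159
55 dy(back) 0.1053  dz -0.1222
60 dy(back) 0.1196  dz -0.1272
```

The bar is held. I'll raise the lid along its arc to 30 degrees, leaning the tool back by a third of the lid angle.

```bash
python3 -m pendant '[{"wx":0.8,"wy":0,"wz":0,"dx":0,"dy":0.0015,"dz":-0.007,"hand":-1},{"wx":1.7,"wy":0,"wz":0,"dx":0,"dy":0.0035,"dz":-0.0147,"hand":-1},{"wx":2.5,"wy":0,"wz":0,"dx":0,"dy":0.0058,"dz":-0.022,"hand":-1},{"wx":3.3,"wy":0,"wz":0,"dx":0,"dy":0.0084,"dz":-0.0289,"hand":-1},{"wx":5,"wy":0,"wz":0,"dx":0,"dy":0.0144,"dz":-0.0426,"hand":-1},{"wx":6.7,"wy":0,"wz":0,"dx":0,"dy":0.0217,"dz":-0.0558,"hand":-1},{"wx":8.3,"wy":0,"wz":0,"dx":0,"dy":0.03,"dz":-0.0683,"hand":-1},{"wx":10,"wy":0,"wz":0,"dx":0,"dy":0.0395,"dz":-0.0799,"hand":-1},{"wx":10,"wy":0,"wz":0,"dx":0,"dy":0.0395,"dz":-0.0799,"hand":-1},{"wx":10,"wy":0,"wz":0,"dx":0,"dy":0.0395,"dz":-0.0799,"hand":-1},{"wx":10,"wy":0,"wz":0,"dx":0,"dy":0.0395,"dz":-0.0799,"hand":-1}]'
cat > ang.py <<'E'
from h import *
# lid angle from cloud normals of lid top (side camera) and from the grasp point
p,r,s=tool(); g=p-manip.tcp_to_grasp*r.as_matrix()[:,2]
a=np.radians(-14); ex=np.array([np.cos(a),np.sin(a),0]); G0=np.array([.5819,.2368,.1195+manip.tcp_to_grasp])
bx=(g-G0)@ex-.17; bz=g[2]-G0[2]+.04
print("from tcp: lid",np.degrees(np.arctan2(bz,-bx)-np.arctan2(.04,.17)).round(2),"radius",np.hypot(bx,bz).round(4),"(0.1746)  tilt",np.degrees(np.arccos(-r.as_matrix()[2,2])).round(2),"F",s["contact_force"].round(1),"grip",round(s["gripper_width"],3),"t",s["time"])
H=G0+.17*ex; H[2]=.1
for n in("side","top"):
    im,d=cams.grab_frame(n); np.savez(f"pics/{n}L.npz",im=im,d=d); P=cloud(n,d); ey=np.array([-ex[1],ex[0],0])
    q=P-H; X=q@ex; Y=q@ey; Z=q[...,2]; m=(d>0)&(abs(Y)<.1)&(abs(Y)>.05)&(np.hypot(X,Z)<.19)&(np.hypot(X,Z)>.05)&(Z>.015)
    if m.sum()>20:
        pts=P[m]
        best=max((np.abs((pts-pts[i[0]])@nn)<.004 for i in [np.random.choice(len(pts),3,False) for _ in range(300)] for nn in [np.cross(pts[i[1]]-pts[i[0]],pts[i[2]]-pts[i[0]])] for nn in [nn/(np.linalg.norm(nn)+1e-12)]),key=lambda k:k.sum())
        c=pts[best]; nn=np.linalg.svd(c-c.mean(0))[2][2]; print(n,best.sum(),len(pts),"lid plane",np.degrees(np.arccos(abs(nn[2]))).round(2),"normal case-x,y",(nn@ex).round(3),(nn@ey).round(3))
E
python3 ang.py
```

```text
time: 29.37
tool_pos: [0.6157, 0.2281, 0.1962]
tool_rot: [-0.072, 0.784, 0.613, -0.057]
contact_force: [-6.9, 1.5, 0.2]
gripper_width: 0.118
from tcp: lid 28.22 radius 0.1757 (0.1746)  tilt 10.55 F [-6.9  1.5  0.2] grip 0.118 t 29.3667
side 266 266 lid plane 27.91 normal case-x,y -0.468 0.003
top 548 609 lid plane 27.4 normal case-x,y 0.46 -0.002
```

```bash
python3 - <<'E'
import numpy as np
def tcp(th,b): # case x(back), z
    t,b=np.radians([th,b]); return np.array([.17-.17*np.cos(t)+.04*np.sin(t)-.0187*np.sin(b), .17*np.sin(t)+.04*np.cos(t)-.0187*np.cos(b)])
b0=np.radians(10); p0=tcp(30,10); ty=np.array([np.cos(b0),-np.sin(b0)]); tz=np.array([-np.sin(b0),-np.cos(b0)])
for th in range(34,63,4): d=tcp(th,th/3)-p0; print(th,"wx %.1f dy %.4f dz %.4f"%(th/3-10,d@ty,d@tz))
d=tcp(60,20)-p0; print(60,10,(d@ty).round(4),(d@tz).round(4))
E
```

```text
34 wx 1.3 dy 0.0066 dz -0.0100
38 wx 2.7 dy 0.0139 dz -0.0194
42 wx 4.0 dy 0.0218 dz -0.0283
46 wx 5.3 dy 0.0303 dz -0.0366
50 wx 6.7 dy 0.0394 dz -0.0443
54 wx 8.0 dy 0.0490 dz -0.0513
58 wx 9.3 dy 0.0590 dz -0.0576
62 wx 10.7 dy 0.0695 dz -0.0632
60 10 0.0642 -0.0605
```

```bash
python3 -m pendant '[{"wx":1.3,"wy":0,"wz":0,"dx":0,"dy":0.0066,"dz":-0.01,"hand":-1},{"wx":2.7,"wy":0,"wz":0,"dx":0,"dy":0.0139,"dz":-0.0194,"hand":-1},{"wx":4,"wy":0,"wz":0,"dx":0,"dy":0.0218,"dz":-0.0283,"hand":-1},{"wx":5.3,"wy":0,"wz":0,"dx":0,"dy":0.0303,"dz":-0.0366,"hand":-1},{"wx":6.7,"wy":0,"wz":0,"dx":0,"dy":0.0394,"dz":-0.0443,"hand":-1},{"wx":8,"wy":0,"wz":0,"dx":0,"dy":0.049,"dz":-0.0513,"hand":-1},{"wx":9.3,"wy":0,"wz":0,"dx":0,"dy":0.059,"dz":-0.0576,"hand":-1},{"wx":10,"wy":0,"wz":0,"dx":0,"dy":0.0642,"dz":-0.0605,"hand":-1},{"wx":10,"wy":0,"wz":0,"dx":0,"dy":0.0642,"dz":-0.0605,"hand":-1},{"wx":10,"wy":0,"wz":0,"dx":0,"dy":0.0642,"dz":-0.0605,"hand":-1},{"wx":10,"wy":0,"wz":0,"dx":0,"dy":0.0642,"dz":-0.0605,"hand":-1},{"wx":10,"wy":0,"wz":0,"dx":0,"dy":0.0642,"dz":-0.0605,"hand":-1},{"wx":10,"wy":0,"wz":0,"dx":0,"dy":0.0642,"dz":-0.0605,"hand":-1},{"wx":10,"wy":0,"wz":0,"dx":0,"dy":0.0642,"dz":-0.0605,"hand":-1},{"wx":10,"wy":0,"wz":0,"dx":0,"dy":0.0642,"dz":-0.0605,"hand":-1},{"wx":10,"wy":0,"wz":0,"dx":0,"dy":0.0642,"dz":-0.0605,"hand":-1},{"wx":10,"wy":0,"wz":0,"dx":0,"dy":0.0642,"dz":-0.0605,"hand":-1}]'
python3 ang.py; python3 ang.py
```

```text
time: 30.88
tool_pos: [0.6874, 0.2097, 0.2496]
tool_rot: [-0.139, 0.775, 0.607, -0.11]
contact_force: [-9.2, -2.5, 11.9]
gripper_width: 0.112
from tcp: lid 58.88 radius 0.1775 (0.1746)  tilt 20.45 F [-9.2 -2.5 11.9] grip 0.112 t 30.8833
side 945 945 lid plane 58.49 normal case-x,y -0.852 0.006
top 305 305 lid plane 58.41 normal case-x,y -0.852 0.006
from tcp: lid 58.88 radius 0.1776 (0.1746)  tilt 20.45 F [-8.1 -1.9 13.1] grip 0.117 t 30.9833
side 935 935 lid plane 58.44 normal case-x,y 0.852 -0.006
top 305 305 lid plane 58.35 normal case-x,y 0.851 -0.006
```

```bash
python3 -m pendant '[{"wx":0,"wy":0,"wz":0,"dx":0,"dy":0.0014,"dz":-0.002,"hand":-1},{"wx":0,"wy":0,"wz":0,"dx":0,"dy":0.0028,"dz":-0.0039,"hand":-1},{"wx":0,"wy":0,"wz":0,"dx":0,"dy":0.0028,"dz":-0.0039,"hand":-1},{"wx":0,"wy":0,"wz":0,"dx":0,"dy":0.0028,"dz":-0.0039,"hand":-1},{"wx":0,"wy":0,"wz":0,"dx":0,"dy":0.0028,"dz":-0.0039,"hand":-1},{"wx":0,"wy":0,"wz":0,"dx":0,"dy":0.0028,"dz":-0.0039,"hand":-1},{"wx":0,"wy":0,"wz":0,"dx":0,"dy":0.0028,"dz":-0.0039,"hand":-1},{"wx":0,"wy":0,"wz":0,"dx":0,"dy":0.0028,"dz":-0.0039,"hand":-1},{"wx":0,"wy":0,"wz":0,"dx":0,"dy":0.0028,"dz":-0.0039,"hand":-1},{"wx":0,"wy":0,"wz":0,"dx":0,"dy":0.0028,"dz":-0.0039,"hand":-1},{"wx":0,"wy":0,"wz":0,"dx":0,"dy":0.0028,"dz":-0.0039,"hand":-1},{"wx":0,"wy":0,"wz":0,"dx":0,"dy":0.0028,"dz":-0.0039,"hand":-1}]'
python3 ang.py; python3 chk.py 9 .054; python3 -c "
import cv2,numpy as np
im=np.load('pics/side9.npz')['im'];cv2.imwrite('pics/end.png',cv2.resize(im[130:330,150:460,::-1],None,fx=2.5,fy=2.5))"
```

```text
time: 32.08
tool_pos: [0.6911, 0.2088, 0.2509]
tool_rot: [-0.14, 0.775, 0.606, -0.111]
contact_force: [-7.6, -2.2, 9.5]
gripper_width: 0.115
from tcp: lid 60.17 radius 0.1776 (0.1746)  tilt 20.52 F [-7.6 -2.2  9.5] grip 0.115 t 32.0833
side 986 986 lid plane 59.76 normal case-x,y 0.864 -0.006
top 281 281 lid plane 59.8 normal case-x,y -0.864 0.004
top top plate(face) [ 0.4391 -0.1   ] 13.4 14.7 403
top top plate(box) [ 0.4392 -0.1004] 13.3 10.5 403
top base0(face) [ 0.4389 -0.101 ] 13.5 11.1 382
side top plate(face) [ 0.4339 -0.0969] 14.0 34.5 379
side top plate(box) [ 0.4349 -0.0979] 15.1 71.5 394
side base0(face) [ 0.4334 -0.0975] 13.2 11.5 296
```

View pics/end.png

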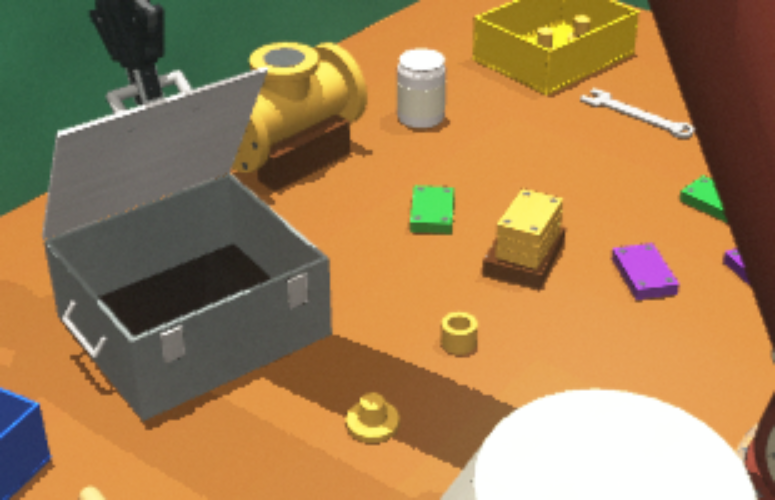

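The lid is at about 59.8° and held by its bar at (150,80). The pile stands flush on the brown block at (530,230), and the bush, gland, tin and spanner look undisturbed. I'm handing in.

```bash
python3 -c "
from plant import job
print(job.job_done())"
```

```text
the job is handed in; nothing more can be done
None
```

The two bench plates are stacked on the plate on the wooden block and released. The lid is held open at about 60°, and I handed the job in at about 32 s of the 67 s allowed.

**Pile:**
- In both cameras the top plate lies about 1 mm or less from where the base plate was first seen. Yaw agrees within about 1°.
- The middle plate was within about 1 mm when it could last be seen. It is hidden now, so I could not re-check it.

**Lid:** The cameras read 59.8° and the arm's own position gives 60.2°. The wrist force is about 12 N.

**What went wrong on the way:**
- The first placing of each plate was about 2 mm off, so I shifted both afterwards.
- While shifting the top plate I gripped too high. The fingers slipped off, pressed on it with about 15–18 N (wrist reading) and slid it about 17 mm. I gripped it again and put it back. A fit taken after the slip showed the middle plate within about 1 mm of the base plate's first-seen position.

**Checks that disagreed:**
- The side camera puts everything about 5 mm away from where the top camera does. I used only differences within one camera, and these agreed.
- The box-shaped fit in the side view was poor and gave a yaw 1–4° off; I relied on the top-face fits.

The bush, gland, tin and spanner look undisturbed in the last picture. I did not check the brush in it.

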